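# Unstack the chai dabbas into their ant-guard saucers

## Task

The slab has been wiped and the four dabbas were piled up out of the way: take the stack apart and stand each dabba upright in the saucer of its own lid's colour, flat on the saucer's floor and not up on its lip. Leave the saucers where they stand, set the dabbas down gently without dropping or tipping any, and do not disturb the orange spice box or the tray of glasses.

Things in the scene. Friction and masses are not known exactly. Their poses are not given: they have to be found in the camera images.
- green_dabba (a point): The smallest dabba: a loose closed steel canister, an upright plain cylinder 38 mm in diameter and 58 mm tall with a flat base and a flat green plastic lid (the lid is fixed on, as wide as the body, 17 mm tall, its top flush with the 58 mm), about 80 g, at the top of the stack at the start. This point is its centre, 29 mm above its base; z is up along its axis.
- yellow_dabba (a point): The second smallest dabba: a loose closed steel canister, an upright plain cylinder 48 mm in diameter and 62 mm tall with a flat base and a flat yellow plastic lid (the lid is fixed on, as wide as the body, 17 mm tall, its top flush with the 62 mm), about 140 g, second from the top of the stack at the start. This point is its centre, 31 mm above its base; z is up along its axis.
- red_dabba (a point): The second largest dabba: a loose closed steel canister, an upright plain cylinder 57 mm in diameter and 68 mm tall with a flat base and a flat red plastic lid (the lid is fixed on, as wide as the body, 17 mm tall, its top flush with the 68 mm), about 220 g, third from the top of the stack at the start. This point is its centre, 34 mm above its base; z is up along its axis.
- blue_dabba (a point): The largest dabba: a loose closed steel canister, an upright plain cylinder 66 mm in diameter and 74 mm tall with a flat base and a flat blue plastic lid (the lid is fixed on, as wide as the body, 17 mm tall, its top flush with the 74 mm), about 320 g, at the bottom of the stack at the start, standing on the slab. This point is its centre, 37 mm above its base; z is up along its axis.
- saucer_green: The green saucer, the smallest one, which belongs to the green-lidded dabba: a loose round green plastic ant-guard saucer standing on the slab, about 109 g, flat inner floor 62 mm across and 4 mm above the slab, sloping lip outside it 74 mm across whose rim is 10 mm above the slab. Origin at the centre of its underside; z up.
- saucer_yellow: The yellow saucer, the second smallest one, which belongs to the yellow-lidded dabba: a loose round yellow plastic ant-guard saucer standing on the slab, about 114 g, flat inner floor 72 mm across and 4 mm above the slab, sloping lip outside it 84 mm across whose rim is 10 mm above the slab. Origin at the centre of its underside; z up.
- saucer_red: The red saucer, the second largest one, which belongs to the red-lidded dabba: a loose round red plastic ant-guard saucer standing on the slab, about 118 g, flat inner floor 81 mm across and 4 mm above the slab, sloping lip outside it 93 mm across whose rim is 10 mm above the slab. Origin at the centre of its underside; z up.
- saucer_blue: The blue saucer, the largest one, which belongs to the blue-lidded dabba: a loose round blue plastic ant-guard saucer standing on the slab, about 123 g, flat inner floor 90 mm across and 4 mm above the slab, sloping lip outside it 102 mm across whose rim is 10 mm above the slab. Origin at the centre of its underside; z up.
- spice_box: Bystander: a round orange plastic masala box with its lid on, 150 mm across, 66 mm tall plus a small knob to 78 mm, loose, standing beyond the saucers as seen from the robot. Origin at the centre of its underside; z up.
- tea_tray: Bystander: a loose rectangular steel tray, 250 mm along its x by 210 mm along its y, with five glass tumblers 62 mm wide held in it by wire rings, 89 mm tall in all; tray and tumblers are one piece. Origin at the centre of the tray's underside; z up. A single-burner stove with an aluminium chai pan, 190 mm tall in all, stands across the slab on the robot's left, beyond y = 0.40.
There are look-alikes about, which are no part of the job. What is shaped like the part that bears yellow_dabba but brown or purple is not meant. What is shaped like the part that bears green_dabba but pink is not meant.

How it is judged:
At the end, for the whole second after the job is handed in: Every dabba stands in the saucer of its own colour: centres within 14 mm of each other seen from above, base on the saucer's floor (height right to 4 mm), upright within 0.05 rad, at rest; every saucer lies on the slab within 30 mm of where it was (horizontal distance between green_dabba and saucer_green below 0.014 m and z of green_dabba in the frame of saucer_green between 0.029 and 0.036 m and angle between each of green_dabba, yellow_dabba, red_dabba, blue_dabba's own z axis and vertical below 0.05 rad and height (world z) of each of saucer_green, saucer_yellow, saucer_red, saucer_blue below 0.003 m and distance of each of saucer_green, saucer_yellow, saucer_red, saucer_blue from where it was at the start of the episode below 0.03 m and linear speed of each of saucer_green, dabba_green, saucer_yellow, dabba_yellow, saucer_red, dabba_red, saucer_blue, dabba_blue below 0.02 m/s and horizontal distance between yellow_dabba and saucer_yellow below 0.014 m and z of yellow_dabba in the frame of saucer_yellow between 0.031 and 0.038 m and horizontal distance between red_dabba and saucer_red below 0.014 m and z of red_dabba in the frame of saucer_red between 0.034 and 0.041 m and horizontal distance between blue_dabba and saucer_blue below 0.014 m and z of blue_dabba in the frame of saucer_blue between 0.037 and 0.044 m); the robot touches nothing.
It fails at once if a dabba is tipped over (more than 0.5 rad off upright) (angle between any of green_dabba, yellow_dabba, red_dabba, blue_dabba's own z axis and vertical above 0.5 rad).
It fails at once if the spice box or the tray of glasses is pushed more than 15 mm (distance of any of spice_box, tea_tray from where it was at the start of the episode above 0.015 m).
It fails at once if a dabba is dropped (falls freely, out of the gripper, faster than 0.7 m/s: about 25 mm) ((linear speed of dabba_green above 0.7 m/s and contact force between the fingers and dabba_green below 0.05 N) or (linear speed of dabba_yellow above 0.7 m/s and contact force between the fingers and dabba_yellow below 0.05 N) or (linear speed of dabba_red above 0.7 m/s and contact force between the fingers and dabba_red below 0.05 N) or (linear speed of dabba_blue above 0.7 m/s and contact force between the fingers and dabba_blue below 0.05 N)).
It also fails if it takes over 96 s, if anything falls off the work surface, if the arm or the gripper's body presses on something with over 40 N, if the wrist force passes 120 N, or if a joint passes its speed limit or range.

## Robot

A 7-joint arm with a two-finger parallel gripper is mounted at the origin on the work surface. World frame = base frame: x ahead of the robot, y to its left, z up, the work surface at z = 0. Lengths are in m, angles in rad, forces in N, time in s.
With the tool pointing down it reaches from about 0.425 to 0.925 m from the base axis. Payload 6.8 kg.
Tool frame: the origin (TCP) lies midway between the tips of the shut fingers; the grasp point (between the pads) lies 19 mm behind it (bot.pinch_z is the distance from the TCP to the grasp point, in m); x points along the fingers, y is the direction in which the jaws open and shut, and the axes are right-handed (so a half turn about x gives the same grasp; the last joint's range is limited). The gripper opens to 85 mm and grips with 20 to 120 N. Pads are 22 mm wide; open, the fingers measure 114 mm over their backs; the gripper's body (76 mm by 85 mm) begins 54 mm behind the grasp point. The pads swing forward as they close: fully open they stand 13 mm farther back than shut.
Start: joints at [1.033, 0.477, 0.022, 1.555, -0.011, 1.109, -0.083], TCP at [0.281, -0.614, 0.231] pointing down, gripper open.
Joint ranges: [-2.96, 2.96], [-0.34, 2.1], [-1.41, 1.46], [0.24, 2.44], [-1.37, 4.51], [0.17, 1.92], [-2.96, 2.96]. Speed limits (rad/s): [2.39, 2.39, 3.14, 3.14, 3.14, 3.14, 3.14].

## Interface

Orientations are given as a unit quaternion [w, x, y, z].
In Python, from station import bot gives the robot as it stands. The module is installed in compiled form; this text tells all that it offers.
- The arm moves only by the tool step_arm, never from a script. Its argument "plan" is a list of rows, each a list of 6 numbers: the shift along the tool's x, y, z in units of 40 mm (1.0 is 40 mm), then the turn, a rotation vector about the tool's x, y, z in units of 360 degrees (1.0 is 360 degrees). In form: [[dx, dy, dz, ax, ay, az], ...]. A call has 1 to 8 rows; each row shifts and turns the commanded pose from where the row before left it, along the tool's axes as they then stand; what a row does not reach is not made up. A row lasts 1/8 s, in which the tool goes at most 62.5 mm and 10.7 degrees, less where a joint would pass 70% of its speed; a pose out of reach is approached as far as the arm can. A call with a number of a shift or a turn outside -1 to 1 is refused whole. A call with a gripper value outside its range is refused whole. "fingers" is the closure, from -1 (fully open) to 1 (shut), set as the call begins (left out, the last holds). The fingers move at their own pace and stop on an object; "force" is the grip in N (left out, the last holds). Time passes only in rows, so rows that do not move let the fingers close. It gives the time, the measured TCP pose, the force and the opening at its end, in the units of the state.
- bot.get_obs(): the state, without advancing time (a new reading comes with each control period).
- bot.read_camera(name): name is "scene" or "top"; returns (picture, depth): 400x640x3 uint8, red, green, blue; 400x640 float32, m along the optical axis (not along the pixel's ray), 0 where there is no reading.
- bot.camera_model(name): a dict with "mtx" (3x3 intrinsics, pixels), "origin" and "rotation" of the camera in the world. Camera axes: x right, y up, looking along -z (the intrinsics and any distortion apply to the point x, -y, -z); pixel columns grow to the right and rows downward; lengths in m; the calibration is good to about 2 mm. A picture is of the moment at which its call begins. camera_model takes no time and is no camera call.
- bot.hand_in(): hands the job in, once; it reports no verdict.
The state is a dict: "t": time; "q": joint angles; "joint_vel": joint speeds; "joint_torque": joint torques, N m; "eef_pos": TCP position; "tool_rot": TCP orientation; "contact_force": force on the tool from outside, world axes, zero at the start; "torque": the same for the moment, N m; "gripper_width": opening from 0.0 (shut) to 1.0 (fully open).
Only numpy, scipy, OpenCV 4.12 (cv2) and the standard library are available. Lean on these libraries where they do the work, as an engineer would, in place of code of your own. Each camera call takes 0.05 s, during which the arm holds its last target.

## Working session

There is one attempt and no reset: what is moved stays moved. The work goes in short steps, Python scripts to look and compute and a tool call to move; the robot and the scene stay as the last step left them, time stands still between calls to the robot, and variables do not carry over. Pictures are saved under pics/ and viewed, and the job is handed in when it is done.

Besides the shell and the picture viewer there is one more tool, called after "Call:" as name(argument=value, ...) on one line, values as JSON. step_arm: Moves the arm, as the interface text tells. Shifts and turns lie within -1 to 1; 1 stands for 40 mm of shift or 360 degrees of turn. Its arguments: {"type":"object","properties":{"plan":{"type":"array"},"fingers":{"type":"number"},"force":{"type":"number"}},"required":["plan"]}

```bash
mkdir -p pics; python3 - <<'E'
from station import bot
import cv2,numpy as np
print(bot.get_obs()); print(bot.pinch_z)
for n in ("scene","top"):
    p,d=bot.read_camera(n); np.savez(f"{n}0.npz",p=p,d=d)
    cv2.imwrite(f"pics/{n}0.png",p[:,:,::-1]); print(bot.camera_model(n))
E
```

```text
{'t': 0.0, 'q': array([ 1.03288712,  0.47781159,  0.02233941,  1.55647214, -0.01152229,
        1.10933535, -0.08309609]), 'joint_vel': array([-8.07962337e-04, -3.80373038e-04, -8.76865319e-04, -2.40372670e-05,
        6.09902083e-04, -8.39082954e-04, -1.55459987e-03]), 'joint_torque': array([-1.75376795e-04, -5.96443856e+01,  1.60773341e+00, -2.81190741e+01,
        1.24327347e-02,  9.27876681e-03, -6.50831922e-07]), 'eef_pos': array([ 0.28100426, -0.61304925,  0.2303093 ]), 'tool_rot': array([-0.15015364, -0.69065447, -0.15144405,  0.69102459]), 'contact_force': array([-0.55638322,  0.89461784,  0.2053336 ]), 'torque': array([-0.03211651,  0.01047308, -0.02343964]), 'gripper_width': 1.0010101924667225}
0.0187
{'mtx': array([[385.88765266,   0.        , 324.93137971],
       [  0.        , 385.88765266, 196.19237561],
       [  0.        ,   0.        ,   1.        ]]), 'origin': array([1.43588621, 0.06391208, 0.73294434]), 'rotation': array([0.54328161, 0.2861697 , 0.36279349, 0.70095141])}
{'mtx': array([[383.53176982,   0.        , 318.37923279],
       [  0.        , 383.53176982, 197.52129407],
       [  0.        ,   0.        ,   1.        ]]), 'origin': array([ 0.4533971 , -0.10377968,  1.3011842 ]), 'rotation': array([ 0.70576832,  0.05217417, -0.05668484, -0.70424127])}
```

View pics/scene0.png

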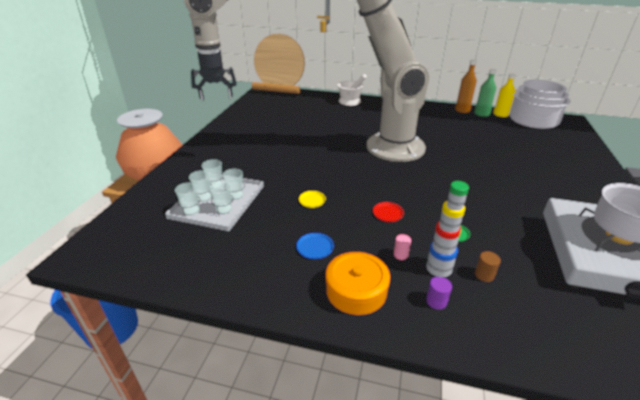

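View pics/top0.png

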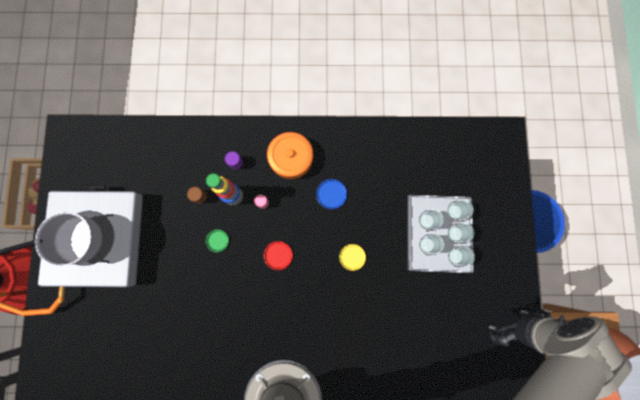

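The scene view shows the stack at about (447,230), with the pink decoy at (402,247), brown at (487,267) and purple at (439,293). In the top view the saucers are green (217,240), red (278,256), yellow (352,257) and blue (332,194). Next I'll measure their positions.

```bash
cat > h.py <<'E'
import numpy as np,cv2
from scipy.spatial.transform import Rotation as R
from station import bot
def rot(q): return R.from_quat([q[1],q[2],q[3],q[0]])
def ray(cam,u,v):
    c=bot.camera_model(cam);K=c["mtx"]
    d=np.array([(u-K[0,2])/K[0,0],-(v-K[1,2])/K[1,1],-1.])
    return np.array(c["origin"]),rot(c["rotation"]).apply(d)
def onz(cam,u,v,z):
    o,d=ray(cam,u,v); return o+d*(z-o[2])/d[2]
def proj(cam,P):
    c=bot.camera_model(cam);K=c["mtx"]
    p=rot(c["rotation"]).inv().apply(np.atleast_2d(P)-c["origin"])
    return np.c_[K[0,0]*p[:,0]/-p[:,2]+K[0,2],K[1,1]*p[:,1]/p[:,2]+K[1,2]]
HUE={'green':(62,85),'yellow':(24,34),'red':(0,5),'blue':(100,120),'orange':(9,19),'pink':(165,178),'purple':(128,150)}
def blobs(p,name,amin=20):
    h=cv2.cvtColor(p,cv2.COLOR_RGB2HSV);lo,hi=HUE[name]
    m=((h[...,0]>=lo)&(h[...,0]<=hi)&(h[...,1]>90)&(h[...,2]>60)).astype(np.uint8)
    n,l,s,c=cv2.connectedComponentsWithStats(m)
    return [(c[i],s[i]) for i in range(1,n) if s[i,4]>=amin],l
def cloud(cam,d):
    c=bot.camera_model(cam);K=c["mtx"];v,u=np.mgrid[:400,:640]
    P=np.stack([(u-K[0,2])/K[0,0]*d,-(v-K[1,2])/K[1,1]*d,-d],-1)
    return rot(c["rotation"]).apply(P.reshape(-1,3)).reshape(400,640,3)+c["origin"]
E
python3 - <<'E'
from h import *
np.set_printoptions(precision=4,suppress=True)
for cam in ("top","scene"):
    z=np.load(cam+"0.npz");p=z['p'];W=cloud(cam,z['d'])
    for n in HUE:
        for c,s in blobs(p,n)[0]:
            if not(130<c[1]<320): continue
            u,v=c; print(cam,n,c.round(1),s,'z8:',onz(cam,u,v,.008)[:2],'cloud',W[int(round(v)),int(round(u))])
top=cv2.resize(np.load("top0.npz")['p'][130:290,170:370],None,fx=4,fy=4,interpolation=cv2.INTER_CUBIC)[:600,:800]
cv2.imwrite("pics/topcrop.png",top[...,::-1])
sc=cv2.resize(np.load("scene0.npz")['p'][170:320,360:520],None,fx=4,fy=4,interpolation=cv2.INTER_CUBIC)
cv2.imwrite("pics/scenecrop.png",sc[...,::-1])
E
```

```text
top green [212.4 179.8] [205 173  16  15 182] z8: [0.7147 0.252 ] cloud [0.6634 0.1837 0.2596]
top green [216.8 240.3] [205 229  24  24 450] z8: [0.5085 0.2281] cloud [ 0.5099  0.2303 -0.0033]
top yellow [220.5 188.5] [211 181  17  12  57] z8: [0.6844 0.223 ] cloud [0.6465 0.1725 0.2128]
top yellow [352.1 256.7] [338 243  29  29 600] z8: [ 0.455  -0.2246] cloud [ 0.4539 -0.225   0.0009]
top red [227. 190.] [215 178  19  20  70] z8: [0.6795 0.2004] cloud [0.6496 0.1602 0.1789]
top red [277.7 255. ] [262 240  32  31 712] z8: [0.46   0.0235] cloud [0.4601 0.0222 0.0091]
top red [ 15.3 276.3] [   0  247   32   62 1474] z8: [0.3893 0.8849] cloud [ 0.381   1.0322 -0.1831]
top red [  5.7 311.1] [  0 308  16   7  29] z8: [0.2785 0.9025] cloud [ 0.2355  1.1508 -0.3128]
top blue [331.  193.6] [315 178  33  32 811] z8: [ 0.6681 -0.155 ] cloud [ 0.6672 -0.1552  0.004 ]
top blue [231.3 196.7] [219 183  21  21 111] z8: [0.6562 0.1851] cloud [0.6404 0.1645 0.1035]
top blue [546.7 221. ] [ 531  190   34   63 1512] z8: [ 0.5758 -0.8868] cloud [ 0.6305 -1.2389 -0.5711]
top orange [290.1 154.5] [ 266  
[... 1845 characters left out ...]
ange [140.7 155.4] [ 103  123   80   80 2813] z8: [ 0.3455 -0.9366] cloud [ 0.1671 -1.0981 -0.1082]
scene orange [620.9 240.8] [612 236  21   9  67] z8: [0.4291 0.6798] cloud [0.5461 0.6086 0.0917]
scene orange [355.7 282.7] [ 325  251   66   65 3123] z8: [ 0.7735 -0.0201] cloud [ 0.8221 -0.0131  0.0603]
scene orange [487.6 265.9] [475 251  26  31 603] z8: [0.6292 0.3036] cloud [0.6798 0.2895 0.0533]
scene orange [ 87.1 311.1] [ 69 293  35  37 325] z8: [ 1.0133 -0.5992] cloud [ 0.9077 -0.7651 -0.1726]
scene pink [401.6 247.8] [393 233  19  28 350] z8: [0.6162 0.0794] cloud [0.6535 0.0797 0.0405]
scene purple [438.8 292.5] [426 276  27  34 705] z8: [0.7537 0.1807] cloud [0.7986 0.1731 0.0574]
```

View pics/topcrop.png

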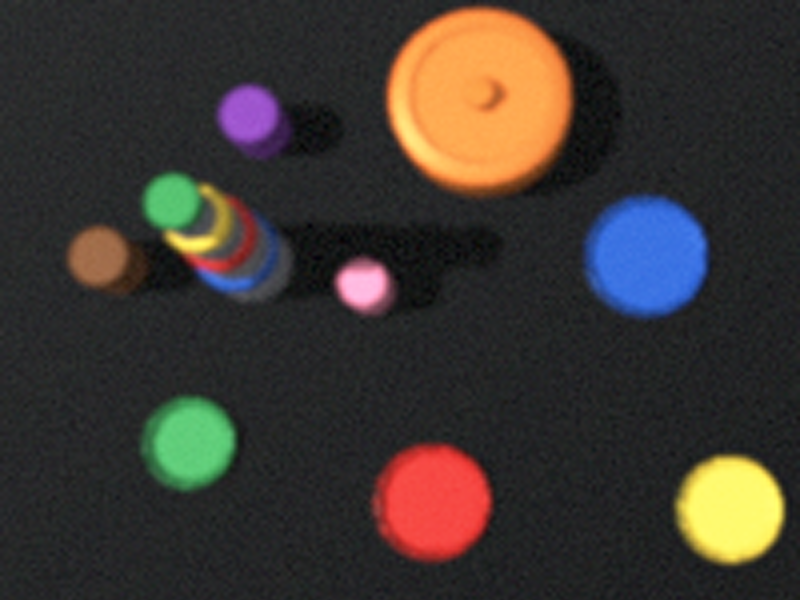

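View pics/scenecrop.png

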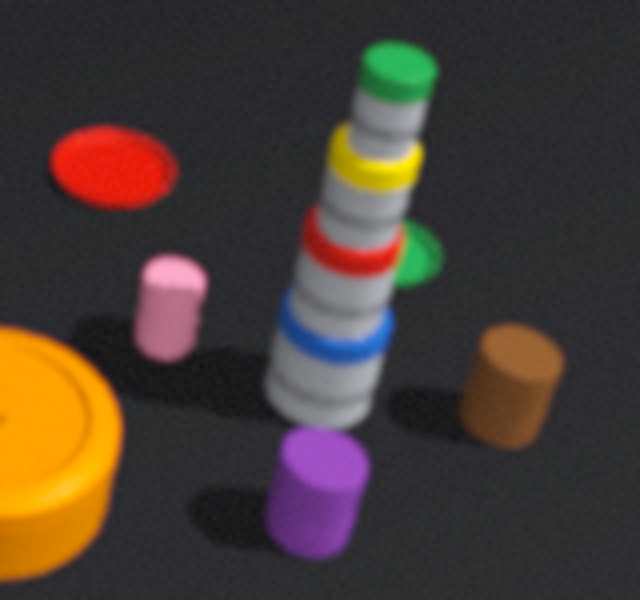

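```bash
cat >> h.py <<'E'
def state():
    o=bot.get_obs(); r=rot(o['tool_rot']); return o,np.array(o['eef_pos']),r
def go(target,yaw=None):
    """remaining shift to target in tool units; yaw = angle (deg) of tool y axis in world, turn in units"""
    o,p,r=state(); d=r.inv().apply(np.array(target)-p)/.04
    M=r.as_matrix(); y=np.degrees(np.arctan2(M[1,1],M[0,1]))
    print('t',round(o['t'],2),'tcp',p.round(4),'yaw',round(y,2),'w',round(o['gripper_width'],3),'F',np.round(o['contact_force'],2),'shift units',d.round(3))
    tilt=np.cross(M[:,0],[0,0,-1]); print(' tilt err rotvec tool(units)',(r.inv().apply(tilt)/(2*np.pi)).round(4))
    if yaw is not None: print(' turn about tool x (units):',round(-((yaw-y+180)%360-180)/360,4))
E
python3 - <<'E'
from h import *
np.set_printoptions(precision=4,suppress=True)
print(state()[2].as_matrix()); go([.66,.18,.4],45)
for n,z,c in(('green',.262,(212.4,179.8)),): print(onz('top',*c,z))
# stack base etc. check via model rim projection
for cam in("top","scene"):
    z=np.load(cam+"0.npz");p=z['p'];W=cloud(cam,z['d'])
    for n,zz in(('brown',.0),):pass
    # depth points on stack by height
    m=(abs(W[...,0]-.67)<.06)&(abs(W[...,1]-.175)<.05)
    for lo in range(10,270,20):
        k=m&(W[...,2]>lo/1e3)&(W[...,2]<lo/1e3+.02)
        if k.sum()>8: print(cam,lo,k.sum(),W[k].min(0)[:2],W[k].max(0)[:2],W[k].mean(0)[:2])
E
```

```text
[[-0.0008  0.4167 -0.9091]
 [ 0.0014 -0.9091 -0.4167]
 [-1.     -0.0016  0.0001]]
t 0.1 tcp [ 0.281  -0.6132  0.2304] yaw -65.38 w 1.001 F [ 0.22  0.3  -0.65] shift units [ -4.219 -14.084 -16.874]
 tilt err rotvec tool(units) [-0.      0.      0.0003]
 turn about tool x (units): -0.3066
[0.6635 0.182  0.262 ]
top 10 29 [0.6291 0.1475] [0.6824 0.1878] [0.6473 0.1588]
top 30 28 [0.6299 0.1487] [0.6854 0.1897] [0.6486 0.1603]
top 50 29 [0.6293 0.1475] [0.6919 0.1944] [0.6481 0.1606]
top 70 73 [0.6286 0.1484] [0.688  0.2068] [0.6473 0.167 ]
top 90 32 [0.6354 0.1502] [0.6788 0.1961] [0.6503 0.1621]
top 110 24 [0.6352 0.151 ] [0.6802 0.1807] [0.6504 0.1601]
top 130 83 [0.6347 0.1506] [0.6906 0.2017] [0.6541 0.1667]
top 150 28 [0.6395 0.1561] [0.6741 0.1844] [0.6511 0.1643]
top 170 27 [0.6398 0.1559] [0.6749 0.1874] [0.6532 0.1643]
top 190 89 [0.6388 0.1553] [0.6836 0.2012] [0.6557 0.1696]
top 210 27 [0.6444 0.1622] [0.6756 0.1883] [0.6543 0.1703]
top 230 24 [0.6453 0.1623] [0.6708 0.1843] [0.6548 0.1683]
top 250 157 [0.6444 0.1614] [0.6801 0.1999] [0.6623 0.1796]
scene 10 154 [0.6576 0.1473] [0.6955 0.2113] [0.6856 0.1767]
scene 30 154 [0.656  0.1477] [0.6952 0.2108] [0.6854 0.1762]
scene 50 165 [0.6565 0.1472] [0.6956 0.2108] [0.6858 0.1772]
scene 70 192 [0.6479 0.1472] [0.6927 0.2109] [0.6808 0.177 ]
scene 90 148 [0.657  0.1505] [0.6931 0.2065] [0.6833 0.1758]
scene 110 149 [0.6607 0.1502] [0.693  0.2068] [0.6833 0.176 ]
scene 130 202 [0.6427 0.1507] [0.6924 0.2059] [0.6797 0.1754]
scene 150 145 [0.6577 0.1555] [0.6878 0.2014] [0.6793 0.1768]
scene 170 138 [0.6611 0.1558] [0.6873 0.2015] [0.6797 0.1765]
scene 190 188 [0.6485 0.1552] [0.687  0.2017] [0.6763 0.1764]
scene 210 127 [0.6581 0.1619] [0.6818 0.1987] [0.6756 0.1779]
scene 230 128 [0.6598 0.1614] [0.6829 0.1976] [0.6759 0.1784]
scene 250 179 [0.6469 0.1618] [0.682  0.1978] [0.6679 0.1795]
```

Call:
step_arm(plan=[[-0.5,0,0,-0.026,0,0],[-0.5,0,0,-0.026,0,0],[-0.5,0,0,-0.026,0,0],[-0.5,0,0,-0.026,0,0],[-0.5,0,0,-0.026,0,0],[-0.5,0,0,-0.026,0,0],[-0.5,0,0,-0.0255,0,0]], fingers=-1)

```text
t: 0.98
eef_pos: [0.2811, -0.6134, 0.3714]
tool_rot: [0.501, 0.499, 0.502, -0.499]
contact_force: [0.6, -0.2, -0.7]
gripper_width: 1.0
```

Call:
step_arm(plan=[[0,0.4,-0.9,0,0,0],[0,0.4,-0.9,0,0,0],[0,0.4,-0.9,0,0,0],[0,0.4,-0.9,0,0,0],[0,0.4,-0.9,0,0,0],[0,0.4,-0.9,0,0,0],[0,0.4,-0.9,0,0,0],[0,0.4,-0.9,0,0,0]])

```text
t: 1.98
eef_pos: [0.4096, -0.3243, 0.3709]
tool_rot: [-0.5, -0.5, -0.5, 0.5]
contact_force: [0.1, -0.8, 0.1]
gripper_width: 1.0
```

```bash
python3 - <<'E'
from h import *
go([.6625,.18,.36],0); print(bot.get_obs()['q'])
E
```

```text
t 1.98 tcp [ 0.4096 -0.3243  0.3709] yaw -0.04 w 1.0 F [ 0.06 -0.81  0.13] shift units [  0.274   6.314 -12.613]
 tilt err rotvec tool(units) [-0.     -0.0001  0.0001]
 turn about tool x (units): -0.0001
[ 0.88103784  0.1415387  -0.37085647  1.70445275  0.05299097  1.30619146
  0.49894879]
```

Call:
step_arm(plan=[[0,0.45,-0.9,0,0,0],[0,0.45,-0.9,0,0,0],[0,0.45,-0.9,0,0,0],[0,0.45,-0.9,0,0,0],[0,0.45,-0.9,0,0,0],[0,0.45,-0.9,0,0,0],[0,0.45,-0.9,0,0,0],[0,0.45,-0.9,0,0,0]])

```text
t: 2.98
eef_pos: [0.5538, -0.0368, 0.3709]
tool_rot: [-0.5, -0.5, -0.5, 0.5]
contact_force: [0.2, -0.5, 0.5]
gripper_width: 1.0
```

Call:
step_arm(plan=[[0,0.45,-0.9,0,0,0],[0,0.45,-0.9,0,0,0],[0,0.45,-0.9,0,0,0],[0,0.45,-0.9,0,0,0],[0,0.45,-0.9,0,0,0],[0,0.44,-0.9,0,0,0],[0,0,0,0,0,0]])

```text
t: 3.85
eef_pos: [0.6608, 0.182, 0.3699]
tool_rot: [0.5, 0.499, 0.502, -0.499]
contact_force: [-1.4, 0.4, 0.0]
gripper_width: 1.0
```

```bash
python3 - <<'E'
from h import *
go([.663,.18,.222],0)
p,d=bot.read_camera('scene'); cv2.imwrite('pics/s1.png',cv2.resize(p[60:300,340:580],None,fx=2.4,fy=2.4)[...,::-1])
E
```

```text
t 3.85 tcp [0.6608 0.182  0.3699] yaw 0.26 w 1.0 F [-1.35  0.4   0.01] shift units [3.697 0.063 0.059]
 tilt err rotvec tool(units) [ 0.     -0.0003  0.0004]
 turn about tool x (units): 0.0007
```

View pics/s1.png

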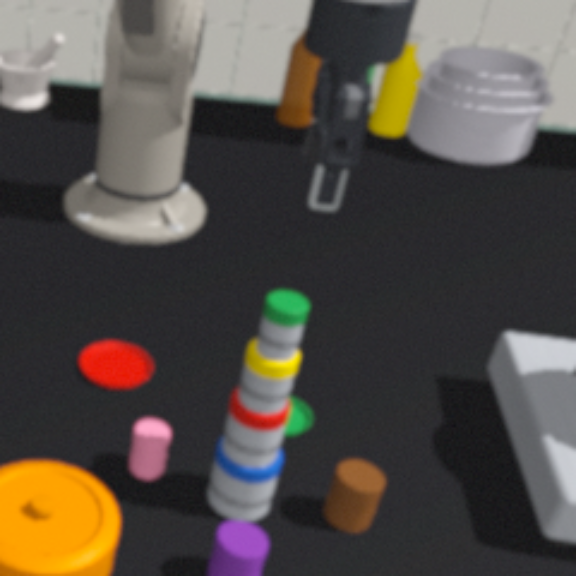

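The open fingers sit at about (330,200) in the crop, above the green lid at (287,308). Descending onto green now.

Call:
step_arm(plan=[[0.6,0.06,0.06,0,0,0],[0.6,0,0,0,0,0],[0.6,0,0,0,0,0],[0.6,0,0,0,0,0],[0.5,0,0,0,0,0],[0.5,0,0,0,0,0],[0.3,0,0,0,0,0],[0,0,0,0,0,0]])

```text
t: 4.9
eef_pos: [0.6634, 0.1755, 0.2223]
tool_rot: [-0.5, -0.5, -0.5, 0.501]
contact_force: [0.0, -0.3, 0.9]
gripper_width: 1.0
```

```bash
python3 - <<'E'
from h import *
go([.663,.18,.222],0)
p,d=bot.read_camera('scene'); cv2.imwrite('pics/s2.png',cv2.resize(p[110:290,380:560],None,fx=3.2,fy=3.2,interpolation=cv2.INTER_CUBIC)[...,::-1])
E
```

```text
t 4.9 tcp [0.6634 0.1755 0.2223] yaw -0.03 w 1.0 F [ 0.04 -0.34  0.91] shift units [ 0.008 -0.01  -0.114]
 tilt err rotvec tool(units) [0.     0.0001 0.0002]
 turn about tool x (units): -0.0001
```

View pics/s2.png

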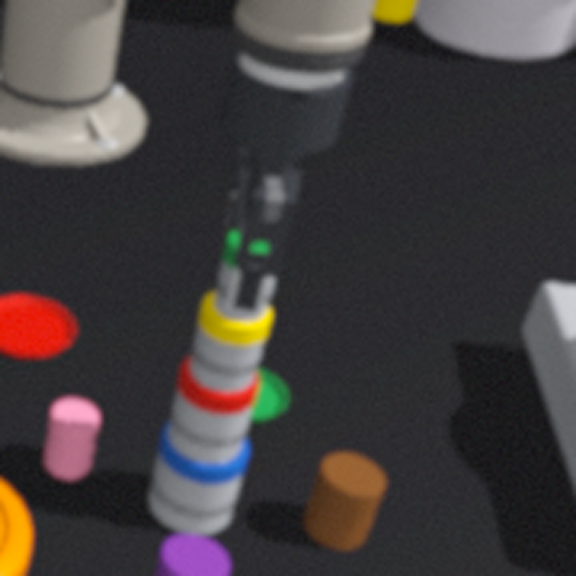

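The fingers straddle the green dabba and clear the yellow lid at (237,320). I'll centre and close.

Call:
step_arm(plan=[[0,0,-0.11,0,0,0],[0,0,0,0,0,0]])

```text
t: 5.2
eef_pos: [0.6639, 0.1812, 0.2242]
tool_rot: [0.5, 0.5, 0.5, -0.499]
contact_force: [0.2, 0.3, 1.5]
gripper_width: 0.997
```

Call:
step_arm(plan=[[0,0,0,0,0,0],[0,0,0,0,0,0],[0,0,0,0,0,0],[0,0,0,0,0,0],[0,0,0,0,0,0],[0,0,0,0,0,0],[0,0,0,0,0,0],[0,0,0,0,0,0]], fingers=1, force=30)

```text
t: 6.2
eef_pos: [0.6638, 0.1801, 0.2233]
tool_rot: [0.5, 0.5, 0.5, -0.5]
contact_force: [-0.1, -0.1, 0.3]
gripper_width: 0.442
```

```bash
python3 - <<'E'
from h import *
go([.663,.18,.222],0)
p,d=bot.read_camera('scene'); cv2.imwrite('pics/s3.png',cv2.resize(p[110:290,380:560],None,fx=3.2,fy=3.2,interpolation=cv2.INTER_CUBIC)[...,::-1])
E
```

```text
t 6.2 tcp [0.6638 0.1801 0.2233] yaw -0.04 w 0.442 F [-0.09 -0.08  0.25] shift units [ 0.033 -0.021  0.003]
 tilt err rotvec tool(units) [-0.  0. -0.]
 turn about tool x (units): -0.0001
```

View pics/s3.png

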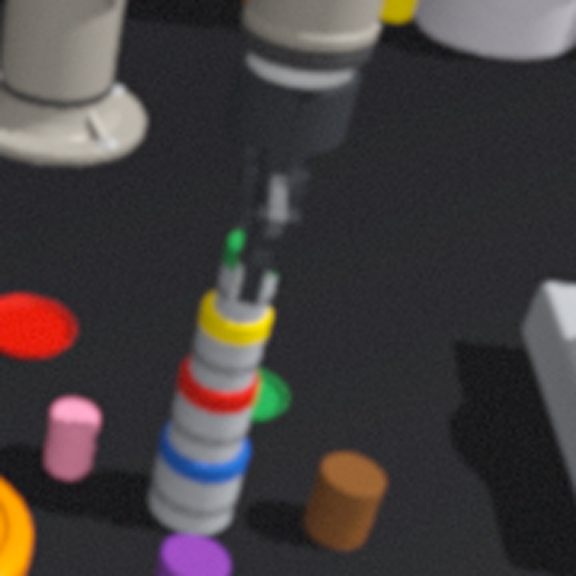

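Call:
step_arm(plan=[[-0.1,0,0,0,0,0],[-0.3,0,0,0,0,0],[-0.5,0,0,0,0,0],[-0.3,0,0,0,0,0],[0,-0.3,-0.1,0,0,0],[0,-0.6,-0.2,0,0,0],[0,-0.6,-0.2,0,0,0],[0,-0.6,-0.2,0,0,0]])

```text
t: 7.25
eef_pos: [0.5778, 0.2086, 0.2708]
tool_rot: [-0.5, -0.5, -0.5, 0.5]
contact_force: [0.2, -0.0, 0.3]
gripper_width: 0.436
```

Call:
step_arm(plan=[[0,-0.6,-0.2,0,0,0],[0,-0.6,-0.2,0,0,0],[0.4,-0.4,-0.1,0,0,0],[0.6,-0.17,0,0,0,0],[0.7,0,0,0,0,0],[0.7,0,0,0,0,0],[0.7,0,0,0,0,0]])

```text
t: 8.12
eef_pos: [0.5078, 0.2282, 0.1462]
tool_rot: [-0.5, -0.5, -0.5, 0.5]
contact_force: [-0.0, 0.4, -0.8]
gripper_width: 0.439
```

```bash
python3 - <<'E'
from h import *
np.set_printoptions(precision=4,suppress=True)
p,d=bot.read_camera('scene'); cv2.imwrite('pics/s4.png',cv2.resize(p[110:290,380:560],None,fx=3.2,fy=3.2,interpolation=cv2.INTER_CUBIC)[...,::-1])
print(onz('top',216.8,240.3,.010))
for c,s in blobs(p,'green')[0]: print(c,s,onz('scene',*c,.009))
go([.509,.228,.025],0)
E
```

```text
[0.5083 0.2275 0.01  ]
[464.8889 181.4259] [462 177   7  11  54] [0.2195 0.263  0.009 ]
[464.6985 234.1029] [459 225  12  18 136] [0.5128 0.2505 0.009 ]
t 8.18 tcp [0.5058 0.2269 0.1427] yaw 0.0 w 0.436 F [-2.19 -1.02 -3.45] shift units [ 2.941  0.097 -0.036]
 tilt err rotvec tool(units) [0.     0.0004 0.0009]
 turn about tool x (units): 0.0
```

View pics/s4.png

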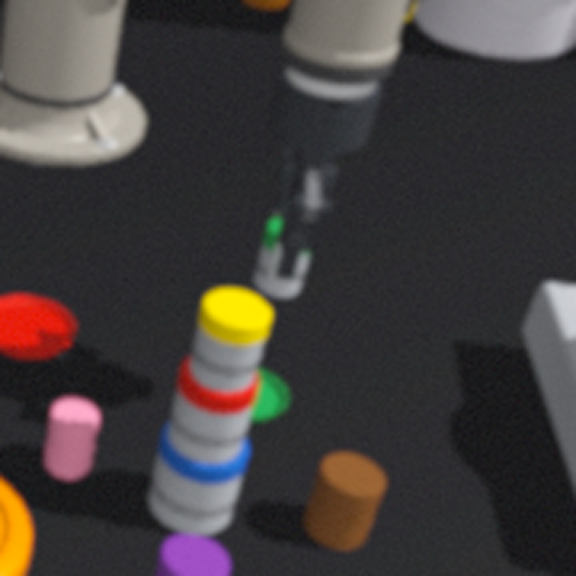

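Green hangs upright in the gripper at (283,255) and the rest of the stack is intact. Lowering over the green saucer.

Call:
step_arm(plan=[[0.6,0,0,0,0,0],[0.6,0,0,0,0,0],[0.5,0,0,0,0,0],[0.4,0,0,0,0,0],[0.3,0,0,0,0,0],[0.2,0,0,0,0,0],[0,0,0,0,0,0],[0,0,0,0,0,0]])

```text
t: 9.18
eef_pos: [0.5094, 0.2285, 0.0438]
tool_rot: [0.5, 0.5, 0.5, -0.5]
contact_force: [-0.2, -0.2, 0.7]
gripper_width: 0.437
```

```bash
python3 - <<'E'
from h import *
np.set_printoptions(precision=4,suppress=True)
go([.5083,.2277,.0245],0)
p,d=bot.read_camera('scene'); cv2.imwrite('pics/s5.png',cv2.resize(p[140:290,400:550],None,fx=3.8,fy=3.8,interpolation=cv2.INTER_CUBIC)[...,::-1])
p,d=bot.read_camera('top'); cv2.imwrite('pics/t5.png',cv2.resize(p[180:280,170:300],None,fx=5,fy=5,interpolation=cv2.INTER_CUBIC)[...,::-1])
W=cloud('top',d); k=(abs(W[...,0]-.6625)<.05)&(abs(W[...,1]-.18)<.05)&(W[...,2]>.193)
print('yellow top',k.sum(),W[k].min(0),W[k].max(0),W[k].mean(0))
E
```

```text
t 9.18 tcp [0.5094 0.2285 0.0438] yaw -0.04 w 0.437 F [-0.17 -0.25  0.68] shift units [ 0.481 -0.027  0.02 ]
 tilt err rotvec tool(units) [ 0.     -0.0001 -0.0001]
 turn about tool x (units): -0.0001
yellow top 223 [0.639  0.1557 0.1938] [0.6866 0.2017 0.2104] [0.6618 0.1783 0.2039]
```

View pics/s5.png

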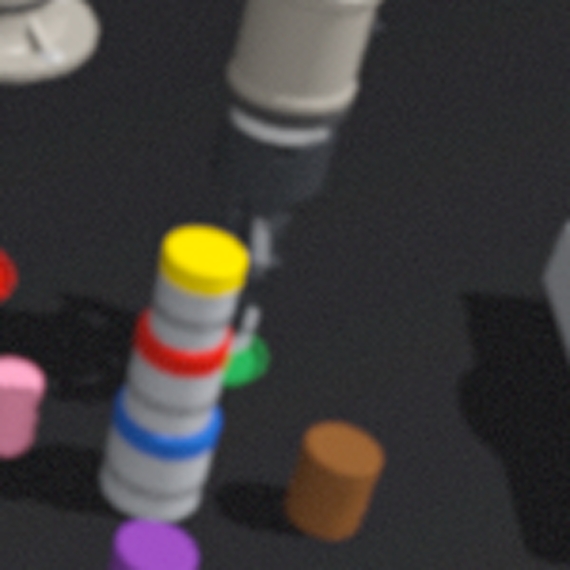

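View pics/t5.png

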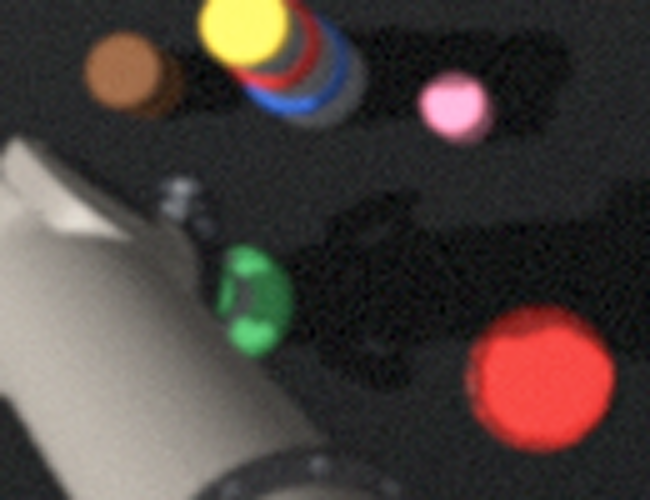

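Green hangs over the green saucer (247,300 in the top crop). Lowering to contact.

Call:
step_arm(plan=[[0.15,-0.02,0.02,0,0,0],[0.15,0,0,0,0,0],[0.1,0,0,0,0,0],[0.06,0,0,0,0,0],[0,0,0,0,0,0],[0,0,0,0,0,0]])

```text
t: 10.02
eef_pos: [0.5083, 0.2276, 0.025]
tool_rot: [0.5, 0.5, 0.5, -0.5]
contact_force: [1.1, -0.2, -0.5]
gripper_width: 0.437
```

Call:
step_arm(plan=[[0.03,0,0,0,0,0],[0.02,0,0,0,0,0],[0,0,0,0,0,0]])

```text
t: 10.4
eef_pos: [0.5083, 0.2275, 0.0232]
tool_rot: [0.5, 0.5, 0.5, -0.5]
contact_force: [-0.6, 0.4, 2.6]
gripper_width: 0.438
```

Call:
step_arm(plan=[[0,0,0,0,0,0],[0,0,0,0,0,0],[0,0,0,0,0,0],[0,0,0,0,0,0]], fingers=-1)

```text
t: 10.9
eef_pos: [0.5082, 0.2274, 0.0229]
tool_rot: [-0.5, -0.5, -0.5, 0.5]
contact_force: [0.7, -0.3, -0.4]
gripper_width: 1.003
```

Call:
step_arm(plan=[[-0.2,0,0,0,0,0],[-0.5,0,0,0,0,0],[-0.8,0,0,0,0,0],[-1,0,0,0,0,0],[-1,0,0,0,0,0],[-1,0,0,0,0,0],[-1,0,0,0,0,0],[-1,0,0,0,0,0]])

```text
t: 11.9
eef_pos: [0.5077, 0.2276, 0.2859]
tool_rot: [0.5, 0.5, 0.5, -0.5]
contact_force: [1.4, 0.2, 0.8]
gripper_width: 0.998
```

```bash
cat >> h.py <<'E'
def top_of(cam,d,x,y,z,r):
    """lid top centre from depth points near known height"""
    W=cloud(cam,d); k=(np.hypot(W[...,0]-x,W[...,1]-y)<r+.02)&(abs(W[...,2]-z)<.006)
    q=W[k].astype(np.float32)
    if len(q)<5: print(cam,'few',len(q)); return
    c,rad=cv2.minEnclosingCircle(q[:,:2]); print(cam,'n',len(q),'enc circle',np.round(c,4),'r',round(rad,4),'mean',q.mean(0).round(4),'mid',((q.max(0)+q.min(0))/2).round(4))
E
python3 - <<'E'
from h import *
np.set_printoptions(precision=4,suppress=True)
go([.6625,.1795,.28],0)
for c in('scene','top'):
    p,d=bot.read_camera(c); cv2.imwrite(f'pics/{c}6.png',cv2.resize(p[140:290,170:570] if c=='scene' else p[150:280,170:370],None,fx=2 if c=='scene' else 4,fy=2 if c=='scene' else 4,interpolation=cv2.INTER_CUBIC)[...,::-1])
    print('green');top_of(c,d,.508,.228,.062,.019)
    print('yel');top_of(c,d,.6625,.18,.204,.024)
    for n in('green','yellow'):
        for q,s in blobs(p,n)[0]:
            if 130<q[1]<300 and 180<q[0]<520: print(n,q,s,onz(c,*q,.062)[:2],onz(c,*q,.204)[:2],onz(c,*q,.01)[:2])
E
```

```text
t 11.9 tcp [0.5077 0.2276 0.2859] yaw 0.0 w 0.998 F [1.4  0.2  0.77] shift units [0.151 3.869 1.203]
 tilt err rotvec tool(units) [-0.     -0.0001 -0.0002]
 turn about tool x (units): 0.0
greenTraceback (most recent call last):
  File "<stdin>", line 6, in <module>
  File "h.py", line 39, in top_of
    c,rad=cv2.minEnclosingCircle(q[:,:2]); print(cam,'n',len(q),'enc circle',np.round(c,4),'r',round(rad,4),'mean',q.mean(0).round(4),'mid',((q.max(0)+q.min(0))/2).round(4))
          ~~~~~~~~~~~~~~~~~~~~~~^^^^^^^^^
cv2.error: OpenCV(4.12.0) /io/opencv/modules/imgproc/src/shapedescr.cpp:201: error: (-215:Assertion failed) count >= 0 && (depth == CV_32F || depth == CV_32S) in function 'minEnclosingCircle'
```

View pics/scene6.png

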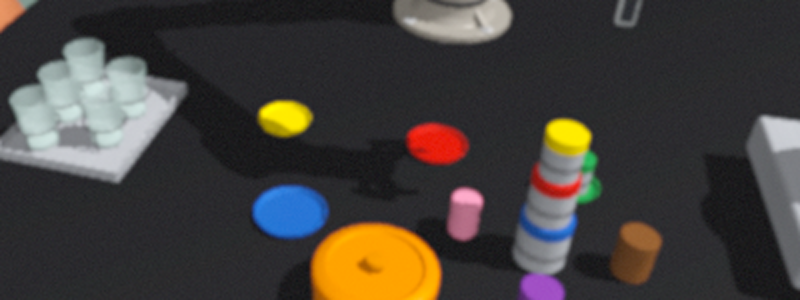

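Green stands in its saucer at (588,178), behind the stack, and the stack is steady. I'll fix the contiguity error in the helper and measure.

```bash
sed -i 's/q\[:,:2\]); print/np.ascontiguousarray(q[:,:2])); print/' h.py
python3 - <<'E'
from h import *
np.set_printoptions(precision=4,suppress=True)
for c in('scene','top'):
    p,d=bot.read_camera(c); cv2.imwrite(f'pics/{c}7.png',cv2.resize(p[140:290,170:370],None,fx=4,fy=4,interpolation=cv2.INTER_CUBIC)[...,::-1])
    print('green');top_of(c,d,.508,.228,.062,.019)
    print('yel');top_of(c,d,.6625,.18,.204,.024)
E
```

```text
green
scene n 42 enc circle [0.5127 0.2329] r 0.0168 mean [0.5136 0.2362 0.0593] mid [0.5129 0.2358 0.0589]
yel
scene n 218 enc circle [0.6627 0.1791] r 0.0246 mean [0.6649 0.179  0.2018] mid [0.663  0.1787 0.2012]
green
top n 109 enc circle [0.5104 0.2281] r 0.0191 mean [0.5104 0.2276 0.0621] mid [0.5118 0.2283 0.0616]
yel
top n 214 enc circle [0.6631 0.1789] r 0.0245 mean [0.6625 0.1788 0.2041] mid [0.6635 0.1787 0.2038]
```

View pics/top7.png

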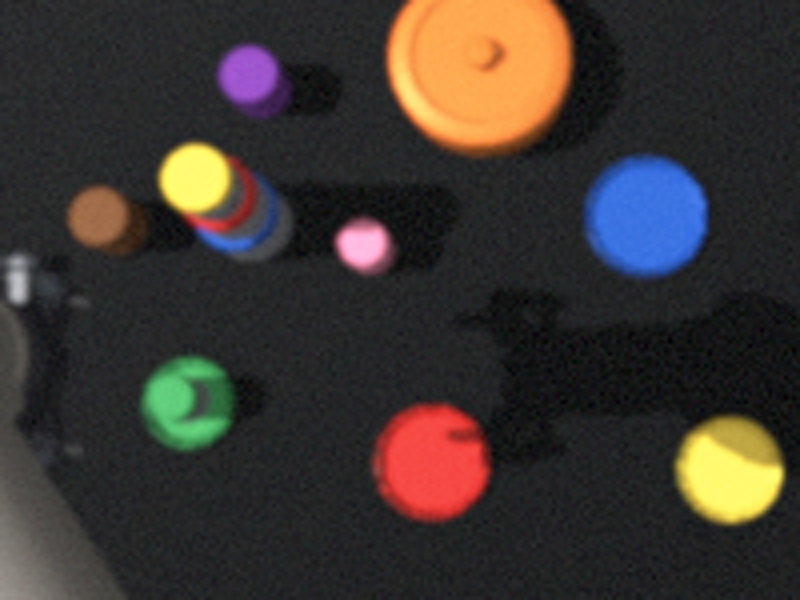

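Green sits at (175,398) inside its saucer, with its lid top at 0.062 m. Now for yellow.

Call:
step_arm(plan=[[0,0.4,0.1,0,0,0],[0,0.7,0.2,0,0,0],[0,0.8,0.25,0,0,0],[0,0.8,0.25,0,0,0],[0,0.7,0.25,0,0,0],[0,0.3,0.1,0,0,0],[0,0.18,0.07,0,0,0],[0,0,0,0,0,0]])

```text
t: 13.05
eef_pos: [0.663, 0.1788, 0.2825]
tool_rot: [-0.5, -0.5, -0.5, 0.5]
contact_force: [-0.6, -0.6, 0.3]
gripper_width: 0.995
```

Call:
step_arm(plan=[[0.4,0,0,0,0,0],[0.6,0,0,0,0,0],[0.6,0,0,0,0,0],[0.5,0,0,0,0,0],[0.5,0,0,0,0,0],[0.3,0,0,0,0,0],[0.1,0,0,0,0,0],[0,0,0,0,0,0]])

```text
t: 14.05
eef_pos: [0.6636, 0.1787, 0.1631]
tool_rot: [0.5, 0.5, 0.5, -0.5]
contact_force: [0.0, -0.8, 0.1]
gripper_width: 0.997
```

```bash
python3 - <<'E'
from h import *
go([.663,.179,.163],0)
p,d=bot.read_camera('scene'); cv2.imwrite('pics/s8.png',cv2.resize(p[140:290,400:550],None,fx=3.8,fy=3.8,interpolation=cv2.INTER_CUBIC)[...,::-1])
E
```

```text
t 14.05 tcp [0.6636 0.1787 0.1631] yaw -0.04 w 0.997 F [ 0.05 -0.84  0.07] shift units [ 0.003 -0.015 -0.007]
 tilt err rotvec tool(units) [-0.     -0.     -0.0001]
 turn about tool x (units): -0.0001
```

View pics/s8.png

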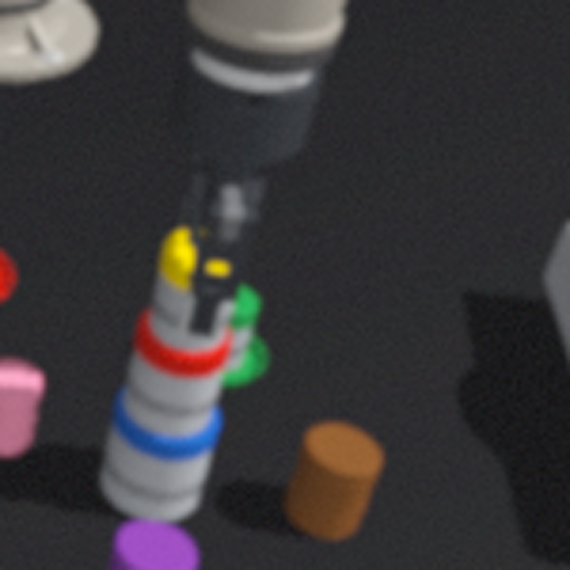

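The fingers straddle yellow around (212,290). Closing.

Call:
step_arm(plan=[[0,0,0,0,0,0],[0,0,0,0,0,0],[0,0,0,0,0,0],[0,0,0,0,0,0],[0,0,0,0,0,0],[0,0,0,0,0,0]], fingers=1, force=35)

```text
t: 14.85
eef_pos: [0.6636, 0.1788, 0.1635]
tool_rot: [0.5, 0.5, 0.5, -0.5]
contact_force: [-1.1, -0.0, 5.6]
gripper_width: 0.554
```

Call:
step_arm(plan=[[-0.1,0,0,0,0,0],[-0.2,0,0,0,0,0],[-0.3,0,0,0,0,0],[-0.3,0,0,0,0,0],[-0.1,0,0,0,0,0]])

```text
t: 15.48
eef_pos: [0.664, 0.1789, 0.2045]
tool_rot: [0.5, 0.501, 0.499, -0.5]
contact_force: [0.3, -1.1, -1.4]
gripper_width: 0.554
```

```bash
python3 - <<'E'
from h import *
np.set_printoptions(precision=4,suppress=True)
p,d=bot.read_camera('scene'); cv2.imwrite('pics/s9.png',cv2.resize(p[140:290,400:550],None,fx=3.8,fy=3.8,interpolation=cv2.INTER_CUBIC)[...,::-1])
print(onz('top',352.1,256.7,.01),onz('scene',311.7,198.8,.01))
go([.455,-.2242,.2],0)
E
```

```text
[ 0.4549 -0.2245  0.01  ] [ 0.4576 -0.2233  0.01  ]
t 15.53 tcp [0.6639 0.1788 0.2045] yaw -0.04 w 0.556 F [ 0.65  0.1  -0.86] shift units [ 0.096 -5.216 10.079]
 tilt err rotvec tool(units) [ 0.     -0.0001 -0.0003]
 turn about tool x (units): -0.0001
```

View pics/s9.png

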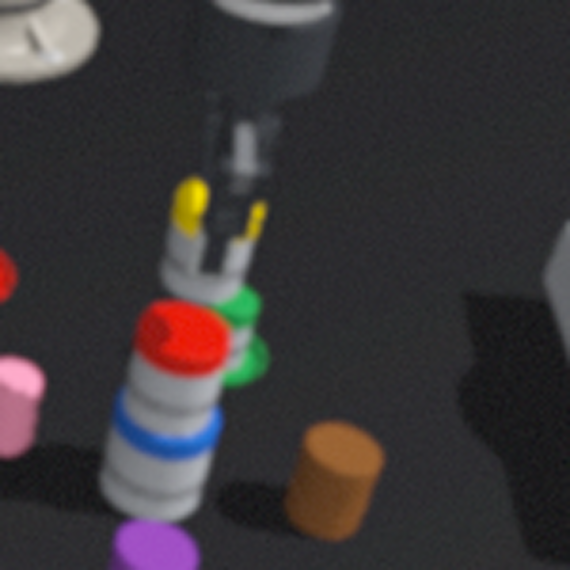

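Yellow hangs upright and red and blue stay put. Carrying it to the yellow saucer.

Call:
step_arm(plan=[[0,-0.2,0.4,0,0,0],[0,-0.44,0.85,0,0,0],[0,-0.44,0.85,0,0,0],[0,-0.44,0.85,0,0,0],[0,-0.44,0.85,0,0,0],[0,-0.44,0.85,0,0,0],[0,-0.44,0.85,0,0,0],[0,-0.44,0.85,0,0,0]])

```text
t: 16.52
eef_pos: [0.53, -0.0776, 0.2024]
tool_rot: [-0.499, -0.5, -0.5, 0.501]
contact_force: [-0.8, -0.5, -1.1]
gripper_width: 0.554
```

Call:
step_arm(plan=[[0.2,-0.44,0.85,0,0,0],[0.5,-0.44,0.85,0,0,0],[0.6,-0.44,0.85,0,0,0],[0.6,-0.44,0.85,0,0,0],[0.5,-0.16,0.33,0,0,0],[0.5,0,0,0,0,0],[0.4,0,0,0,0,0],[0,0,0,0,0,0]])

```text
t: 17.52
eef_pos: [0.4538, -0.2242, 0.0699]
tool_rot: [0.499, 0.5, 0.501, -0.5]
contact_force: [0.0, 0.6, -1.8]
gripper_width: 0.554
```

```bash
python3 - <<'E'
from h import *
go([.4555,-.2243,.0255],0)
p,d=bot.read_camera('scene'); cv2.imwrite('pics/s10.png',cv2.resize(p[120:270,240:390],None,fx=3.8,fy=3.8,interpolation=cv2.INTER_CUBIC)[...,::-1])
W=cloud('scene',d); k=(abs(W[...,0]-.455)<.05)&(abs(W[...,1]+.2243)<.05)&(W[...,2]>.015)&(W[...,2]<.12)
for c,s in blobs(p,'yellow')[0]: print(c,s)
for z in range(15,120,10):
    q=W[k&(W[...,2]>z/1e3)&(W[...,2]<=z/1e3+.01)]
    if len(q)>3: print(z,len(q),q.min(0).round(4),q.max(0).round(4))
E
```

```text
t 17.52 tcp [ 0.4538 -0.2242  0.0699] yaw -0.03 w 0.554 F [ 0.04  0.59 -1.84] shift units [1.109 0.045 0.003]
 tilt err rotvec tool(units) [ 0.     -0.0002  0.0004]
 turn about tool x (units): -0.0001
[504.69797422  99.62246777] [493  78  23  40 543]
[316.01030928 174.15463918] [312 168  10  13  97]
[311.95607235 199.26614987] [298 191  29  18 387]
45 26 [ 0.46   -0.2426  0.047 ] [ 0.4793 -0.2009  0.0549]
55 33 [ 0.4572 -0.2405  0.0551] [ 0.482  -0.2018  0.0648]
65 32 [ 0.4475 -0.2477  0.0652] [ 0.4876 -0.2002  0.0747]
75 33 [ 0.4572 -0.2468  0.0754] [ 0.4941 -0.2004  0.0849]
85 36 [ 0.4562 -0.2457  0.0852] [ 0.4941 -0.2009  0.0944]
95 41 [ 0.4509 -0.2358  0.0951] [ 0.4948 -0.2004  0.1048]
105 52 [ 0.4237 -0.2325  0.1052] [ 0.4953 -0.2015  0.1144]
115 10 [ 0.4115 -0.2193  0.1152] [ 0.4927 -0.2122  0.1197]
```

View pics/s10.png

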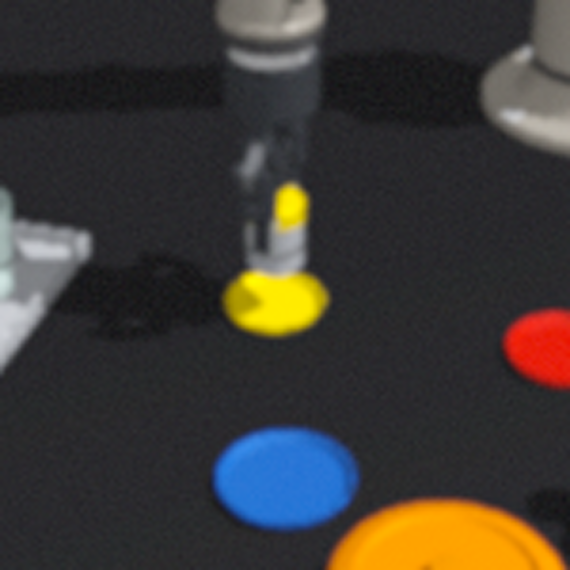

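Yellow hangs upright over its saucer (275,300), centred to a few mm. Lowering.

Call:
step_arm(plan=[[0.3,0.02,0,0,0,0],[0.3,0,0,0,0,0],[0.2,0,0,0,0,0],[0.15,0,0,0,0,0],[0.1,0,0,0,0,0],[0.03,0,0,0,0,0],[0,0,0,0,0,0],[0,0,0,0,0,0]])

```text
t: 18.58
eef_pos: [0.4561, -0.2246, 0.0279]
tool_rot: [0.5, 0.5, 0.5, -0.5]
contact_force: [0.1, 0.3, -1.4]
gripper_width: 0.553
```

Call:
step_arm(plan=[[0.02,0,0,0,0,0],[0.01,0,0,0,0,0],[0,0,0,0,0,0]])

```text
t: 18.95
eef_pos: [0.4559, -0.2245, 0.0265]
tool_rot: [-0.5, -0.5, -0.5, 0.5]
contact_force: [0.6, 0.6, -0.5]
gripper_width: 0.558
```

Call:
step_arm(plan=[[0.02,0,0,0,0,0],[0.02,0,0,0,0,0],[0,0,0,0,0,0]])

```text
t: 19.32
eef_pos: [0.456, -0.2246, 0.0254]
tool_rot: [-0.5, -0.5, -0.5, 0.5]
contact_force: [-2.0, -0.4, 4.6]
gripper_width: 0.555
```

Contact force reads 4.6 N, so I'll release and retreat.

Call:
step_arm(plan=[[0,0,0,0,0,0],[0,0,0,0,0,0],[0,0,0,0,0,0],[0,0,0,0,0,0]], fingers=-1)

```text
t: 19.82
eef_pos: [0.4559, -0.2245, 0.0249]
tool_rot: [0.5, 0.5, 0.5, -0.5]
contact_force: [0.4, 0.3, -0.9]
gripper_width: 1.0
```

Call:
step_arm(plan=[[-0.2,0,0,0,0,0],[-0.5,0,0,0,0,0],[-0.9,0,0,0,0,0],[-1,0,0,0,0,0],[-1,0.3,-0.6,0,0,0],[-1,0.4,-0.8,0,0,0],[0,0.44,-0.85,0,0,0],[0,0.44,-0.85,0,0,0]])

```text
t: 20.82
eef_pos: [0.5198, -0.0997, 0.2102]
tool_rot: [0.5, 0.5, 0.499, -0.5]
contact_force: [0.3, -0.3, 0.7]
gripper_width: 1.001
```

```bash
python3 - <<'E'
from h import *
np.set_printoptions(precision=4,suppress=True)
for c in('scene','top'):
    p,d=bot.read_camera(c); a=p[140:290,240:540] if c=='scene' else p[140:290,170:370]
    cv2.imwrite(f'pics/{c}11.png',cv2.resize(a,None,fx=2.6 if c=='scene' else 4,fy=2.6 if c=='scene' else 4,interpolation=cv2.INTER_CUBIC)[...,::-1])
    print('yel');top_of(c,d,.455,-.224,.066,.024)
    print('red');top_of(c,d,.6625,.18,.142,.028)
go([.663,.179,.22],0)
E
```

```text
yel
scene n 106 enc circle [ 0.4583 -0.2232] r 0.0255 mean [ 0.4597 -0.2234  0.0638] mid [ 0.4573 -0.224   0.0638]
red
scene n 295 enc circle [0.6625 0.1799] r 0.0298 mean [0.6647 0.1782 0.14  ] mid [0.6631 0.1776 0.1401]
yel
top n 173 enc circle [ 0.458  -0.2234] r 0.0236 mean [ 0.4577 -0.2232  0.0656] mid [ 0.4571 -0.2225  0.0661]
red
top n 266 enc circle [0.6633 0.1791] r 0.0288 mean [0.6626 0.1782 0.1422] mid [0.6628 0.1782 0.1423]
t 20.93 tcp [ 0.5209 -0.0956  0.2101] yaw 0.35 w 0.998 F [-0.28  0.82  0.64] shift units [-0.224  3.595 -6.843]
 tilt err rotvec tool(units) [-0.     -0.0003 -0.0004]
 turn about tool x (units): 0.001
```

View pics/scene11.png

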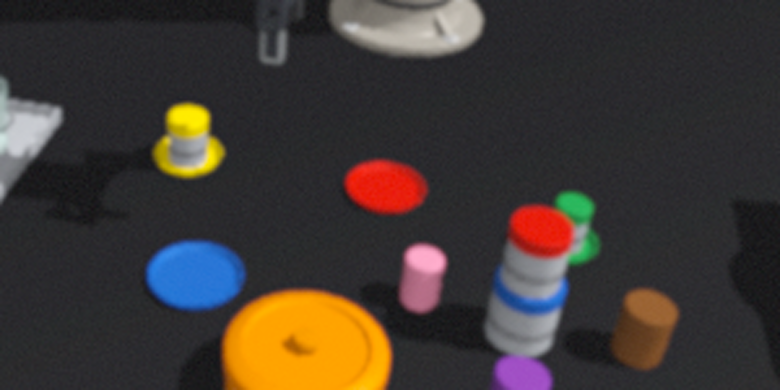

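View pics/top11.png

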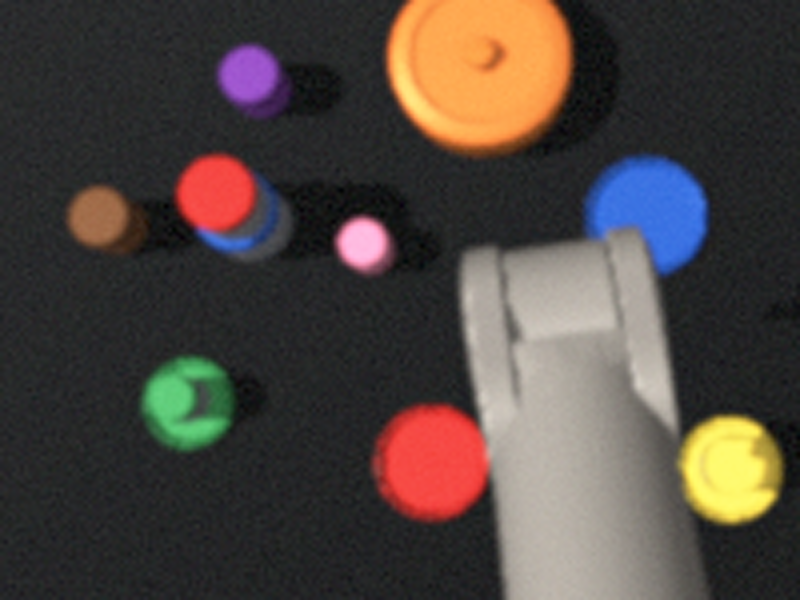

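Yellow stands flat in its saucer (lid top at 0.066 m), and red is now on top of blue at (217,193) in the top crop. Next is red.

Call:
step_arm(plan=[[0,0.44,-0.85,0,0,0],[0,0.44,-0.85,0,0,0],[0,0.44,-0.85,0,0,0],[0,0.44,-0.85,0,0,0],[0,0.44,-0.85,0,0,0],[0,0.44,-0.85,0,0,0],[0,0.44,-0.85,0,0,0],[0,0.44,-0.85,0,0,0]])

```text
t: 21.92
eef_pos: [0.6606, 0.1714, 0.2091]
tool_rot: [-0.5, -0.5, -0.5, 0.501]
contact_force: [-0.2, -0.4, 0.7]
gripper_width: 0.999
```

Call:
step_arm(plan=[[0,0,0,0,0,0],[0,0,0,0,0,0]])

```text
t: 22.18
eef_pos: [0.6599, 0.17, 0.2088]
tool_rot: [-0.5, -0.5, -0.5, 0.501]
contact_force: [-0.6, -0.1, -0.2]
gripper_width: 1.004
```

```bash
python3 - <<'E'
from h import *
go([.663,.1785,.098],0)
E
```

```text
t 22.18 tcp [0.6599 0.17   0.2088] yaw -0.07 w 1.004 F [-0.62 -0.11 -0.22] shift units [ 2.769  0.078 -0.217]
 tilt err rotvec tool(units) [0.     0.0002 0.0001]
 turn about tool x (units): -0.0002
```

Call:
step_arm(plan=[[0,0.08,-0.2,0,0,0],[0.4,0,0,0,0,0],[0.6,0,0,0,0,0],[0.6,0,0,0,0,0],[0.5,0,0,0,0,0],[0.4,0,0,0,0,0],[0.25,0,0,0,0,0],[0,0,0,0,0,0]])

```text
t: 23.18
eef_pos: [0.6631, 0.1792, 0.0982]
tool_rot: [-0.5, -0.5, -0.5, 0.5]
contact_force: [0.2, -0.0, -0.2]
gripper_width: 0.999
```

```bash
python3 - <<'E'
from h import *
go([.663,.1785,.098],0)
p,d=bot.read_camera('scene'); cv2.imwrite('pics/s12.png',cv2.resize(p[140:290,400:550],None,fx=3.8,fy=3.8,interpolation=cv2.INTER_CUBIC)[...,::-1])
E
```

```text
t 23.18 tcp [0.6631 0.1792 0.0982] yaw -0.03 w 0.999 F [ 0.19 -0.05 -0.19] shift units [ 0.006 -0.002  0.018]
 tilt err rotvec tool(units) [0.     0.     0.0002]
 turn about tool x (units): -0.0001
```

View pics/s12.png

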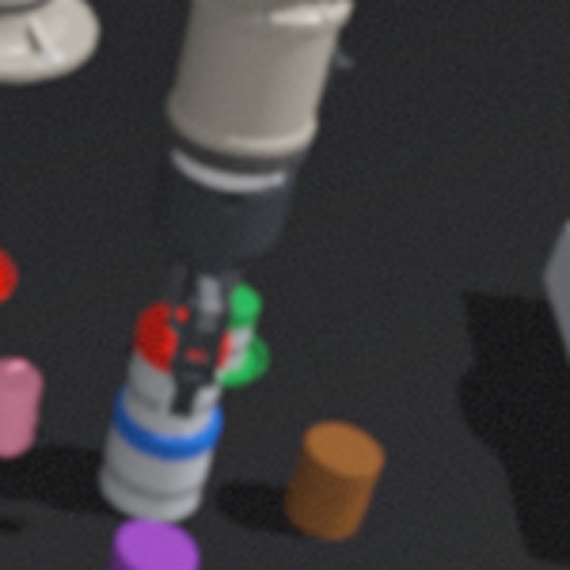

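The fingers straddle red around (190,360). Grip and lift.

Call:
step_arm(plan=[[0,0,0,0,0,0],[0,0,0,0,0,0],[0,0,0,0,0,0],[0,0,0,0,0,0],[0,0,0,0,0,0]], fingers=1, force=40)

```text
t: 23.85
eef_pos: [0.6633, 0.1798, 0.1]
tool_rot: [0.5, 0.5, 0.5, -0.5]
contact_force: [-2.8, -0.1, 5.9]
gripper_width: 0.663
```

Call:
step_arm(plan=[[-0.1,0,0,0,0,0],[-0.2,0,0,0,0,0],[-0.4,0,0,0,0,0],[-0.4,0,0,0,0,0],[-0.2,0,0,0,0,0],[0,0,0,0,0,0]])

```text
t: 24.6
eef_pos: [0.6639, 0.1795, 0.152]
tool_rot: [0.5, 0.501, 0.499, -0.5]
contact_force: [-0.1, 0.0, -2.3]
gripper_width: 0.663
```

```bash
python3 - <<'E'
from h import *
p,d=bot.read_camera('scene'); cv2.imwrite('pics/s13.png',cv2.resize(p[140:290,400:550],None,fx=3.8,fy=3.8,interpolation=cv2.INTER_CUBIC)[...,::-1])
print(onz('top',277.7,255,.01),onz('scene',387.9,211.7,.01))
go([.461,.0235,.14],0)
E
```

```text
[0.46007399 0.02315649 0.01      ] [0.46373319 0.02373425 0.01      ]
t 24.65 tcp [0.6634 0.1793 0.1511] yaw -0.04 w 0.66 F [ 0.59  0.01 -1.07] shift units [ 0.277 -5.058  3.898]
 tilt err rotvec tool(units) [ 0.      0.     -0.0001]
 turn about tool x (units): -0.0001
```

View pics/s13.png

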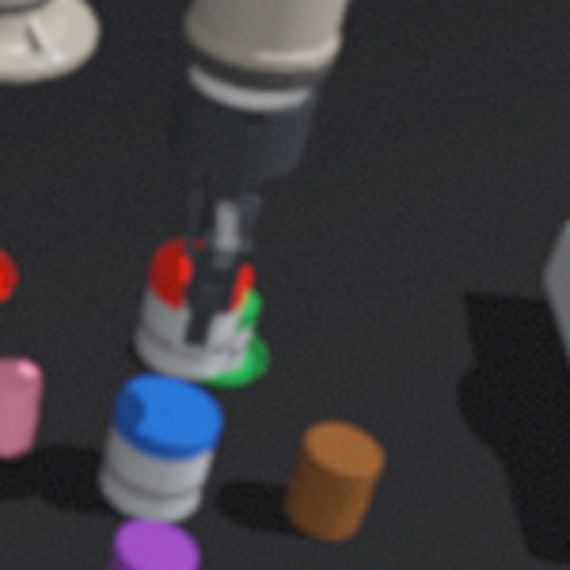

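Red is lifted cleanly. Carrying it to the red saucer.

Call:
step_arm(plan=[[0,-0.3,0.2,0,0,0],[0,-0.7,0.5,0,0,0],[0,-0.8,0.6,0,0,0],[0,-0.8,0.6,0,0,0],[0,-0.8,0.6,0,0,0],[0.1,-0.8,0.6,0,0,0],[0.3,-0.6,0.6,0,0,0],[0.5,-0.26,0.2,0,0,0]])

```text
t: 25.65
eef_pos: [0.4584, 0.0209, 0.1145]
tool_rot: [-0.5, -0.5, -0.499, 0.501]
contact_force: [0.4, 0.5, -2.7]
gripper_width: 0.663
```

Call:
step_arm(plan=[[0.5,0,0,0,0,0],[0.5,0,0,0,0,0],[0.3,0,0,0,0,0],[0,0,0,0,0,0],[0,0,0,0,0,0]])

```text
t: 26.28
eef_pos: [0.4611, 0.0236, 0.0634]
tool_rot: [0.5, 0.5, 0.5, -0.5]
contact_force: [0.7, -0.5, -1.5]
gripper_width: 0.662
```

```bash
python3 - <<'E'
from h import *
go([.461,.0235,.0305],0)
p,d=bot.read_camera('scene'); cv2.imwrite('pics/s14.png',cv2.resize(p[120:270,310:460],None,fx=3.8,fy=3.8,interpolation=cv2.INTER_CUBIC)[...,::-1])
W=cloud('scene',d); k=(abs(W[...,0]-.461)<.06)&(abs(W[...,1]-.0235)<.06)&(W[...,2]>.015)&(W[...,2]<.15)
for z in range(15,140,10):
    q=W[k&(W[...,2]>z/1e3)&(W[...,2]<=z/1e3+.01)]
    if len(q)>3: print(z,len(q),q.min(0).round(4),q.max(0).round(4))
E
```

```text
t 26.27 tcp [0.4611 0.0236 0.0634] yaw -0.03 w 0.662 F [ 0.73 -0.5  -1.51] shift units [ 0.822 -0.004  0.002]
 tilt err rotvec tool(units) [-0.     -0.     -0.0001]
 turn about tool x (units): -0.0001
35 33 [ 0.4676 -0.0023  0.0358] [0.4906 0.0488 0.0446]
45 51 [ 0.4634 -0.0045  0.0451] [0.493  0.05   0.0549]
55 44 [ 0.463  -0.0055  0.055 ] [0.4907 0.0496 0.0648]
65 36 [ 0.4701 -0.0018  0.0655] [0.5007 0.0489 0.075 ]
75 57 [ 0.4605 -0.0029  0.0751] [0.5066 0.05   0.0846]
85 47 [ 0.4713 -0.0038  0.0853] [0.5068 0.0493 0.0949]
95 86 [ 0.441  -0.0057  0.0952] [0.5089 0.0505 0.105 ]
105 13 [ 0.457  -0.0039  0.1052] [0.52   0.0501 0.1145]
115 20 [0.4966 0.0153 0.1154] [0.5206 0.0363 0.1229]
125 6 [0.4929 0.0063 0.1269] [0.5155 0.0382 0.1349]
135 13 [0.461  0.0059 0.1352] [0.52   0.0399 0.1449]
```

View pics/s14.png

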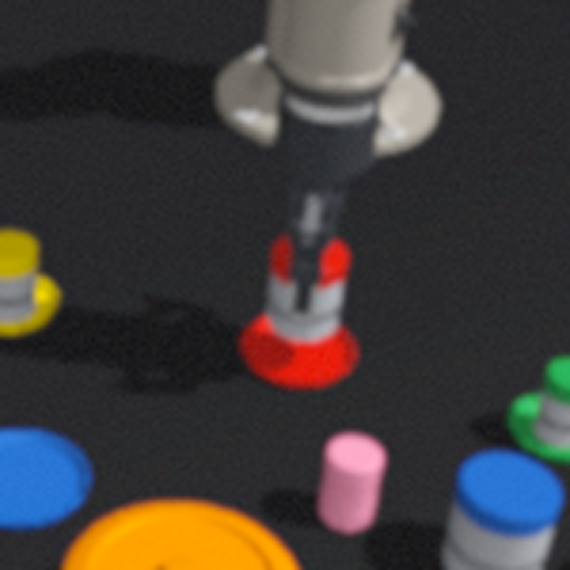

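Red is centred above its saucer (300,345). Lowering slowly.

Call:
step_arm(plan=[[0.25,0,0,0,0,0],[0.25,0,0,0,0,0],[0.15,0,0,0,0,0],[0.1,0,0,0,0,0],[0.05,0,0,0,0,0],[0,0,0,0,0,0],[0,0,0,0,0,0]])

```text
t: 27.2
eef_pos: [0.461, 0.0235, 0.0311]
tool_rot: [0.5, 0.5, 0.5, -0.5]
contact_force: [0.6, 0.8, -1.9]
gripper_width: 0.655
```

Call:
step_arm(plan=[[0.03,0,0,0,0,0],[0.02,0,0,0,0,0],[0,0,0,0,0,0]])

```text
t: 27.58
eef_pos: [0.4611, 0.0235, 0.0297]
tool_rot: [0.5, 0.5, 0.499, -0.5]
contact_force: [-3.4, -0.7, 11.0]
gripper_width: 0.659
```

Call:
step_arm(plan=[[-0.01,0,0,0,0,0],[0,0,0,0,0,0],[0,0,0,0,0,0],[0,0,0,0,0,0]], fingers=-1)

```text
t: 28.08
eef_pos: [0.4609, 0.0235, 0.0292]
tool_rot: [0.5, 0.5, 0.5, -0.5]
contact_force: [-0.1, 0.3, -0.3]
gripper_width: 1.001
```

Call:
step_arm(plan=[[-0.2,0,0,0,0,0],[-0.5,0,0,0,0,0],[-0.9,0,0,0,0,0],[-1,0,0,0,0,0],[-1,0,0,0,0,0],[0,0,0,0,0,0]])

```text
t: 28.82
eef_pos: [0.4629, 0.0238, 0.1765]
tool_rot: [0.501, 0.502, 0.498, -0.499]
contact_force: [1.1, -0.5, -0.1]
gripper_width: 0.997
```

```bash
python3 - <<'E'
from h import *
np.set_printoptions(precision=4,suppress=True)
for c in('scene','top'):
    p,d=bot.read_camera(c); a=p[140:290,240:540] if c=='scene' else p[140:290,170:370]
    cv2.imwrite(f'pics/{c}15.png',cv2.resize(a,None,fx=2.6 if c=='scene' else 4,fy=2.6 if c=='scene' else 4,interpolation=cv2.INTER_CUBIC)[...,::-1])
    print('red');top_of(c,d,.461,.0235,.072,.028)
    print('blue');top_of(c,d,.6625,.18,.074,.033)
go([.6625,.179,.13],0)
E
```

```text
red
scene n 164 enc circle [0.4636 0.0226] r 0.0289 mean [0.4649 0.0221 0.0699] mid [0.465  0.0214 0.0695]
blue
scene n 380 enc circle [0.663  0.1796] r 0.0338 mean [0.664  0.1797 0.0721] mid [0.6631 0.1791 0.0721]
red
top n 42 enc circle [0.4661 0.0068] r 0.0223 mean [0.4664 0.0025 0.0714] mid [0.4661 0.0036 0.0707]
blue
top n 316 enc circle [0.6617 0.1801] r 0.033 mean [0.6615 0.1798 0.0743] mid [0.6619 0.1799 0.0737]
t 28.93 tcp [0.4607 0.0232 0.1735] yaw -0.05 w 1.001 F [-0.08 -0.54 -0.85] shift units [ 1.088  5.04  -3.9  ]
 tilt err rotvec tool(units) [ 0.      0.0001 -0.0001]
 turn about tool x (units): -0.0001
```

View pics/scene15.png

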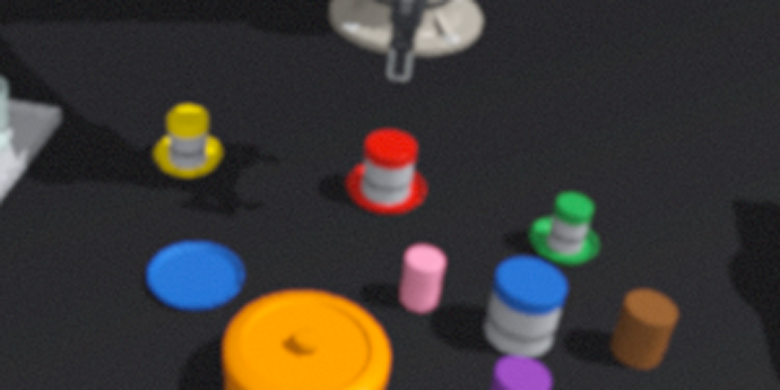

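View pics/top15.png

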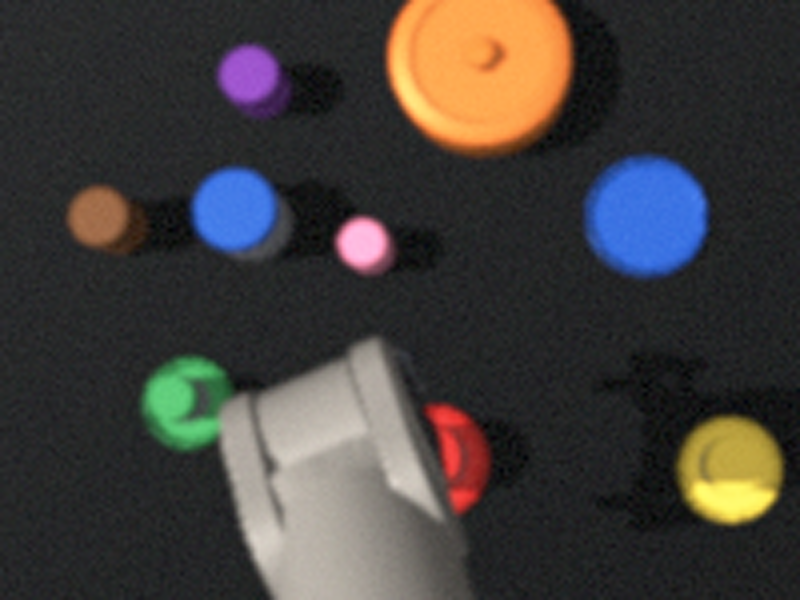

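Red stands in its saucer (388,175) and blue is alone at (527,300). Next is blue.

Call:
step_arm(plan=[[0,0.3,-0.2,0,0,0],[0,0.7,-0.55,0,0,0],[0,0.8,-0.6,0,0,0],[0,0.8,-0.6,0,0,0],[0.2,0.8,-0.6,0,0,0],[0.2,0.8,-0.6,0,0,0],[0.2,0.6,-0.55,0,0,0],[0.2,0.22,-0.2,0,0,0]])

```text
t: 29.92
eef_pos: [0.6621, 0.182, 0.1389]
tool_rot: [0.5, 0.499, 0.501, -0.5]
contact_force: [-0.6, 0.1, -0.3]
gripper_width: 1.001
```

Call:
step_arm(plan=[[0,0,0,0,0,0],[0,0,0,0,0,0]])

```text
t: 30.18
eef_pos: [0.6612, 0.1785, 0.141]
tool_rot: [-0.5, -0.5, -0.5, 0.501]
contact_force: [-0.2, -0.8, -0.4]
gripper_width: 1.0
```

```bash
python3 - <<'E'
from h import *
go([.6625,.1797,.028],0)
E
```

```text
t 30.18 tcp [0.6612 0.1785 0.141 ] yaw -0.06 w 1.0 F [-0.19 -0.78 -0.43] shift units [ 2.825  0.034 -0.034]
 tilt err rotvec tool(units) [0.     0.0002 0.0001]
 turn about tool x (units): -0.0002
```

Call:
step_arm(plan=[[0.3,0.03,-0.03,0,0,0],[0.5,0,0,0,0,0],[0.5,0,0,0,0,0],[0.5,0,0,0,0,0],[0.5,0,0,0,0,0],[0.4,0,0,0,0,0],[0.12,0,0,0,0,0],[0,0,0,0,0,0]])

```text
t: 31.18
eef_pos: [0.663, 0.1807, 0.0284]
tool_rot: [0.5, 0.5, 0.5, -0.5]
contact_force: [-0.4, 0.9, -0.5]
gripper_width: 1.0
```

```bash
python3 - <<'E'
from h import *
go([.6625,.1797,.028],0)
p,d=bot.read_camera('scene'); cv2.imwrite('pics/s16.png',cv2.resize(p[160:310,370:520],None,fx=3.8,fy=3.8,interpolation=cv2.INTER_CUBIC)[...,::-1])
E
```

```text
t 31.18 tcp [0.663  0.1807 0.0284] yaw -0.03 w 1.0 F [-0.45  0.93 -0.51] shift units [ 0.01  -0.014  0.026]
 tilt err rotvec tool(units) [ 0. -0. -0.]
 turn about tool x (units): -0.0001
```

View pics/s16.png

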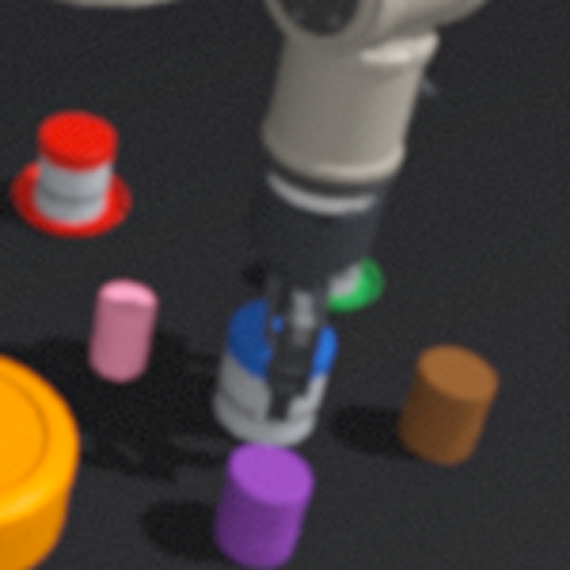

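The fingers straddle blue around (285,370), clear of the decoys. Grip and lift.

Call:
step_arm(plan=[[0,0,0,0,0,0],[0,0,0,0,0,0],[0,0,0,0,0,0],[0,0,0,0,0,0],[0,0,0,0,0,0]], fingers=1, force=45)

```text
t: 31.85
eef_pos: [0.6629, 0.181, 0.0296]
tool_rot: [0.5, 0.5, 0.5, -0.5]
contact_force: [-2.5, -0.4, 5.4]
gripper_width: 0.766
```

Call:
step_arm(plan=[[-0.1,0,0,0,0,0],[-0.3,0,0,0,0,0],[-0.6,0,0,0,0,0],[-0.6,0,0,0,0,0],[-0.6,0,0,0,0,0],[-0.3,0,0,0,0,0],[0,0,0,0,0,0]])

```text
t: 32.72
eef_pos: [0.6636, 0.1807, 0.1299]
tool_rot: [0.5, 0.501, 0.499, -0.5]
contact_force: [0.4, 0.5, -3.9]
gripper_width: 0.761
```

```bash
python3 - <<'E'
from h import *
p,d=bot.read_camera('scene'); cv2.imwrite('pics/s17.png',cv2.resize(p[160:310,370:520],None,fx=3.8,fy=3.8,interpolation=cv2.INTER_CUBIC)[...,::-1])
print(onz('top',331,193.6,.01),onz('scene',314.8,245.4,.01))
go([.6678,-.155,.13],0)
E
```

```text
[ 0.66763352 -0.15492825  0.01      ] [ 0.66961277 -0.15417969  0.01      ]
t 32.77 tcp [0.6629 0.1804 0.1286] yaw -0.04 w 0.762 F [-0.46 -0.36 -3.34] shift units [-0.032  0.128  8.384]
 tilt err rotvec tool(units) [-0.  0. -0.]
 turn about tool x (units): -0.0001
```

View pics/s17.png

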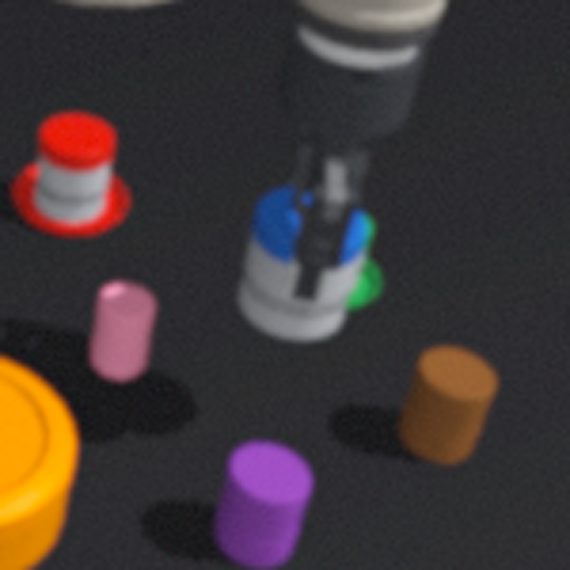

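Blue is held upright with its base about 0.1 m up. Carrying it to the blue saucer.

Call:
step_arm(plan=[[0,0,0.3,0,0,0],[0,0,0.7,0,0,0],[0,0.02,0.9,0,0,0],[0,0.02,0.9,0,0,0],[0,0.02,0.9,0,0,0],[0,0.02,0.9,0,0,0],[0,0.02,0.9,0,0,0],[0,0.02,0.9,0,0,0]])

```text
t: 33.78
eef_pos: [0.6666, -0.0779, 0.1273]
tool_rot: [-0.499, -0.5, -0.5, 0.501]
contact_force: [-0.6, -0.4, -3.7]
gripper_width: 0.763
```

Call:
step_arm(plan=[[0,0.01,0.9,0,0,0],[0,0,0.7,0,0,0],[0,0,0.38,0,0,0],[0.4,0,0,0,0,0],[0.5,0,0,0,0,0],[0.5,0,0,0,0,0],[0,0,0,0,0,0],[0,0,0,0,0,0]])

```text
t: 34.78
eef_pos: [0.6683, -0.154, 0.0726]
tool_rot: [0.5, 0.5, 0.5, -0.5]
contact_force: [0.2, 0.1, -4.3]
gripper_width: 0.763
```

```bash
python3 - <<'E'
from h import *
go([.6678,-.155,.0335],0)
p,d=bot.read_camera('scene'); cv2.imwrite('pics/s18.png',cv2.resize(p[160:310,240:390],None,fx=3.8,fy=3.8,interpolation=cv2.INTER_CUBIC)[...,::-1])
W=cloud('scene',d); k=(abs(W[...,0]-.668)<.06)&(abs(W[...,1]+.155)<.06)&(W[...,2]>.015)&(W[...,2]<.15)
for z in range(25,120,10):
    q=W[k&(W[...,2]>z/1e3)&(W[...,2]<=z/1e3+.01)]
    if len(q)>3: print(z,len(q),q.min(0).round(4),q.max(0).round(4))
E
```

```text
t 34.77 tcp [ 0.6683 -0.154   0.0726] yaw 0.01 w 0.763 F [ 0.21  0.14 -4.3 ] shift units [ 0.977 -0.014  0.025]
 tilt err rotvec tool(units) [ 0.     -0.     -0.0001]
 turn about tool x (units): 0.0
35 11 [ 0.6679 -0.1737  0.0405] [ 0.7029 -0.123   0.0448]
45 69 [ 0.6689 -0.1818  0.0452] [ 0.7052 -0.1226  0.055 ]
55 67 [ 0.6683 -0.1817  0.0551] [ 0.7041 -0.1223  0.065 ]
65 66 [ 0.6701 -0.1809  0.0655] [ 0.704  -0.1224  0.075 ]
75 48 [ 0.6701 -0.1809  0.0752] [ 0.7141 -0.1221  0.085 ]
85 70 [ 0.6699 -0.1759  0.085 ] [ 0.7165 -0.1228  0.095 ]
95 55 [ 0.6711 -0.1845  0.0951] [ 0.7176 -0.1222  0.1048]
105 106 [ 0.6284 -0.1846  0.105 ] [ 0.7183 -0.1221  0.115 ]
115 78 [ 0.6132 -0.1628  0.1151] [ 0.714  -0.122   0.1245]
```

View pics/s18.png

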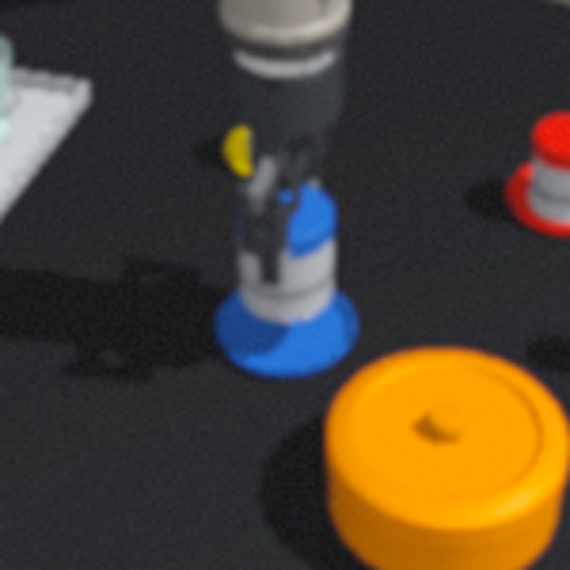

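Blue is centred over its saucer (287,330). Lowering.

Call:
step_arm(plan=[[0.3,0,0,0,0,0],[0.3,0,0,0,0,0],[0.2,0,0,0,0,0],[0.1,0,0,0,0,0],[0.06,0,0,0,0,0],[0,0,0,0,0,0],[0,0,0,0,0,0]])

```text
t: 35.7
eef_pos: [0.6682, -0.1547, 0.0345]
tool_rot: [0.5, 0.5, 0.5, -0.5]
contact_force: [0.0, -0.3, -3.6]
gripper_width: 0.764
```

Call:
step_arm(plan=[[0.02,0,0,0,0,0],[0.02,0,0,0,0,0],[0,0,0,0,0,0]])

```text
t: 36.08
eef_pos: [0.6683, -0.1547, 0.0336]
tool_rot: [0.5, 0.5, 0.5, -0.5]
contact_force: [-1.7, -0.4, 6.1]
gripper_width: 0.761
```

In contact at 6 N. Release and rise, then check everything.

Call:
step_arm(plan=[[0,0,0,0,0,0],[0,0,0,0,0,0],[0,0,0,0,0,0],[0,0,0,0,0,0]], fingers=-1)

```text
t: 36.58
eef_pos: [0.668, -0.1546, 0.0324]
tool_rot: [0.5, 0.5, 0.5, -0.5]
contact_force: [0.8, -0.1, 0.1]
gripper_width: 0.997
```

Call:
step_arm(plan=[[-0.2,0,0,0,0,0],[-0.5,0,0,0,0,0],[-0.9,0,0,0,0,0],[-1,0,0,0,0,0],[-1,0,0,0,0,0],[-1,-0.2,0.9,0,0,0],[-0.5,-0.2,0.9,0,0,0],[0,-0.2,0.9,0,0,0]])

```text
t: 37.58
eef_pos: [0.6451, -0.2636, 0.2412]
tool_rot: [0.502, 0.501, 0.498, -0.499]
contact_force: [-0.4, 0.4, -0.8]
gripper_width: 1.003
```

Call:
step_arm(plan=[[0,-0.3,0.9,0,0,0],[0,-0.3,0.9,0,0,0],[0,-0.4,0.9,0,0,0],[0,-0.4,0.9,0,0,0],[0,-0.4,0.9,0,0,0],[0,-0.4,0.9,0,0,0],[0,-0.3,0.6,0,0,0],[0,0,0,0,0,0]])

```text
t: 38.58
eef_pos: [0.5418, -0.5056, 0.2378]
tool_rot: [-0.499, -0.501, -0.498, 0.502]
contact_force: [-0.5, 0.6, -0.0]
gripper_width: 1.001
```

```bash
python3 - <<'E'
from h import *
np.set_printoptions(precision=4,suppress=True)
S={'green':(.5085,.228,.062,.019),'yellow':(.455,-.2243,.066,.024),'red':(.4605,.0235,.072,.0285),'blue':(.668,-.155,.078,.033)}
for c in('scene','top'):
    p,d=bot.read_camera(c); a=p[140:300,240:540] if c=='scene' else p[130:280,170:390]
    f=2.6 if c=='scene' else 3.6
    cv2.imwrite(f'pics/{c}19.png',cv2.resize(a,None,fx=f,fy=f,interpolation=cv2.INTER_CUBIC)[...,::-1])
    for n,v in S.items(): print(n);top_of(c,d,*v)
    if c=='top':
        for n in S:
            for q,s in blobs(p,n,300)[0]: print(n,q,s,onz('top',*q,.01)[:2])
go([.6,-.5,.3],0)
E
```

```text
green
scene n 93 enc circle [0.5104 0.2268] r 0.0199 mean [0.5118 0.2273 0.0599] mid [0.5106 0.2265 0.0597]
yellow
scene n 107 enc circle [ 0.4574 -0.2235] r 0.0244 mean [ 0.4596 -0.224   0.0636] mid [ 0.4574 -0.224   0.0635]
red
scene n 170 enc circle [0.463  0.0217] r 0.0292 mean [0.465  0.0221 0.0697] mid [0.4628 0.0214 0.0695]
blue
scene n 318 enc circle [ 0.6714 -0.1554] r 0.0337 mean [ 0.673  -0.1549  0.0759] mid [ 0.6715 -0.1551  0.0758]
green
top n 110 enc circle [0.5105 0.2284] r 0.0193 mean [0.5108 0.2278 0.0619] mid [0.5119 0.2285 0.0617]
yellow
top n 175 enc circle [ 0.4577 -0.2233] r 0.024 mean [ 0.4581 -0.2231  0.0659] mid [ 0.4571 -0.2223  0.0659]
red
top n 248 enc circle [0.4631 0.0234] r 0.0283 mean [0.463 0.023 0.072] mid [0.463  0.0241 0.0722]
blue
top n 316 enc circle [ 0.6711 -0.155 ] r 0.0332 mean [ 0.6707 -0.1547  0.0781] mid [ 0.67   -0.154   0.0781]
green [216.2199 240.3735] [205 229  23  24 423] [0.5081 0.2294]
yellow [351.4552 256.9397] [338 243  28  29 580] [ 0.4541 -0.2223]
red [277.1489 255.1121] [262 240  31  31 705] [0.4597 0.025 ]
red [ 15.3216 276.1706] [   0  247   32   62 1477] [0.3898 0.8833]
blue [330.8166 193.5465] [315 178  32  32 785] [ 0.6678 -0.1543]
t 38.67 tcp [ 0.5444 -0.5017  0.2377] yaw -0.0 w 0.997 F [-0.04  0.24  0.53] shift units [-1.555  1.392 -0.042]
 tilt err rotvec tool(units) [ 0.     -0.     -0.0002]
 turn about tool x (units): -0.0
```

View pics/scene19.png

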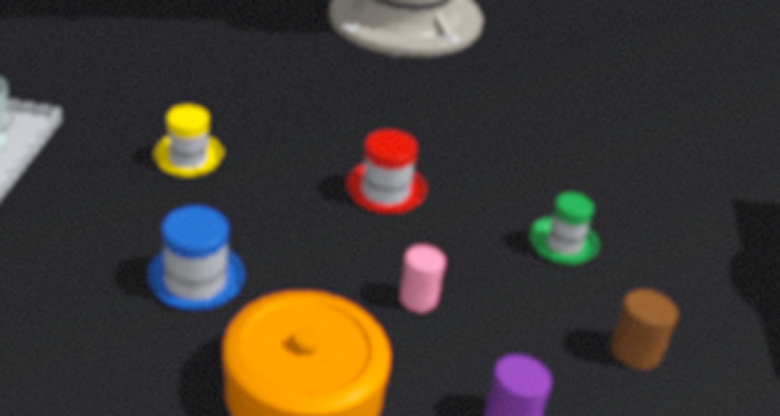

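View pics/top19.png

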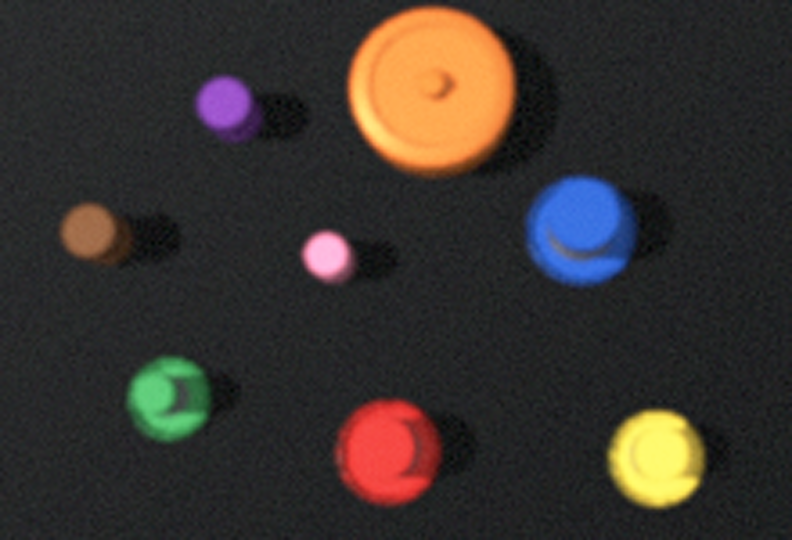

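All four dabbas stand in their own saucers, at the expected heights and within a few millimetres of centre. Handing in.

```bash
python3 - <<'E'
from station import bot
o=bot.get_obs();print(abs(o['joint_vel']).max());print(bot.hand_in())
E
```

```text
0.020848417325631564
the job is handed in; nothing more can be done
None
```

I took the stack apart from the top and stood each dabba in the saucer of its own colour. Each was lowered until the wrist felt the saucer floor (about 3 to 11 N), then released. I handed the job in at about 39 s of the 96 s allowed.

- **Dabbas:** in the last pictures from both cameras, all four stand upright in their own saucers, each within about 4 mm of the centre. Lid tops read 62, 66, 72 and 78 mm in the top camera, as expected for bases on the 4 mm floors.
- **Camera disagreement:** the side camera's depth read about 2 mm lower than the top camera's throughout. That is within the calibration tolerance.
- **Saucers:** by colour position they are within about 2 mm of where they started.
- **Bystanders:** the spice box and the look-alikes look undisturbed in the pictures, but I did not re-measure them. The tray is only partly in view in the last pictures and I did not re-measure it either. The arm's path stayed well clear of it.
- **Arm:** it was parked clear of everything, with its last speed reading near zero. No check failed.

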